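Break the stuck cover of a chilli mill loose with a wedge, from alternating sides

ROBOT

A 6-joint arm with a two-finger parallel gripper is mounted at the origin on the work surface. World frame = base frame: x ahead of the robot, y to its left, z up, the work surface at z = 0. Lengths are in m, angles in rad, forces in N, time in s.
With the tool pointing down it reaches from about 0.3 to 0.775 m from the base axis. Payload 14.6 kg.
Tool frame: the origin (TCP) lies between the finger pads; the fingertips stand 11 mm ahead of it and the grasp point (between the pads) lies 8 mm behind it (ctrl.nose_length is the distance from the TCP to the fingertips, in m); z points along the fingers, x is the direction in which the jaws open and shut, and the axes are right-handed (so a half turn about z gives the same grasp; the last joint's range is limited). The gripper opens to 94 mm and grips with 3 to 60 N. Pads are 16 mm wide; open, the fingers measure 119 mm over their backs; the gripper's body (75 mm by 177 mm) begins 78 mm behind the grasp point.
Start: joints at [-1.264, 0.3, 1.521, -0, 1.321, -0.067], TCP at [0.201, -0.512, 0.216] pointing down, gripper open.
Joint ranges: [-3.03, 3.03], [-0.79, 2.21], [0.23, 2.52], [-1.04, 4.18], [0, 3.07], [-2.55, 2.55]. Speed limits (rad/s): [2.22, 2.22, 2.57, 3.14, 3.14, 3.14].

INTERFACE

Orientations are given as [roll, pitch, yaw] about the fixed x, y, z axes, in that order (R = Rz(yaw) Ry(pitch) Rx(roll)).
In Python, from station import ctrl gives the robot as it stands.
- The arm moves only by the tool jog_arm, never from a script. Its argument "increments" is a list of rows, each an object with "delta_pos": the shift along the world's x, y, z in units of 0.25 m (1.0 is 0.25 m), a list of three; "dr": the turn, a rotation vector about the world's x, y, z in units of 0.5 rad (1.0 is 0.5 rad), a list of three. A call has 1 to 20 rows; each row is the pose to reach, as a shift and turn from the pose commanded when the call began; what a row does not reach only later rows make up. A row lasts 1/10 s, in which the tool goes at most 50 mm and 8.59 degrees, less where a joint would pass 70% of its speed; a pose out of reach is approached as far as the arm can. A call with a number of a shift or a turn outside -1 to 1 is refused whole. A call with a gripper value outside its range is refused whole. "fingers" is the gripper's target within -1 to 1 (shut at 1, half-way at 0, fully open at -1), set as the call begins (left out, the last holds). The fingers move at their own pace and stop on an object; "squeeze" is the grip in N (left out, the last holds). Time passes only in rows, so rows that repeat a pose let the fingers close. It gives the time, the measured TCP pose, the force and the opening at its end, in the units of the state.
- ctrl.get_obs(): the state, without advancing time (a new reading comes with each control period).
- ctrl.camera(name): name is "scene" or "top" or "wrist"; returns the picture (384x512x3 uint8, red, green, blue); there is no depth.
- ctrl.camera_info(name): a dict with "vertical_fov" (degrees; the focal length in pixels is half the picture's height over the tangent of half this angle, whatever the lens; pixels are square), "cx", "cy" (the principal point, pixels), "k1" (the pictures are not rectified: a ray, as slopes to the right and down, at radius r is drawn at 1 + k1 r^2 times it, then the intrinsics apply), "rvec" (rotation vector, rad) and "tvec" (3), from world to camera coordinates, as OpenCV has them. Camera axes: x right, y down, z forward; pixel columns grow to the right and rows downward; lengths in m; the calibration is good to about 2 mm. A picture is of the moment at which its call begins: read the wrist's pose just before it. camera_info takes no time and is no camera call; for the wrist camera it gives the pose at the moment of the call.
- ctrl.hand_in(): hands the job in, once; it reports no verdict.
The state is a dict: "time_s": time; "qpos": joint angles; "joint_vel": joint speeds; "tau": joint torques, N m; "ee_pos": TCP position; "eef_rot": TCP orientation; "force": force on the tool from outside, world axes, zero at the start; "moment": the same for the moment, N m; "grip_width": finger opening in m.
Only numpy, scipy, OpenCV 4.12 (cv2) and the standard library are available. Lean on these libraries where they do the work, as an engineer would, in place of code of your own. Each camera call takes 0.05 s, during which the arm holds its last target. There are 200 camera calls.

TASK

The front cover of the chilli mill is stuck fast on its spigot; its wing nuts are already off. Take the steel wedge from the knife block and work its blade slowly down into the seam at the cover's two ears, in small bites from one ear to the other, so that the cover comes off square with neither ear ever more than 3 mm ahead of the other, until it stands about 6 mm out from home at both; do not push harder than about 20 N and keep the gripper off the mill. Then stand the wedge back in its slot and leave everything else as it is.

Things in the scene. Friction and masses are not known exactly. Their poses are not given: they have to be found in the camera images.
- mill: table-top chilli mill, bed bolted down: level motor, then a grinding head (round cast chamber 156 mm across, axis 100 mm above the table; funnel on top, rim 219 mm high, 102 mm across, 34 mm behind the seam) and its flat front cover with an ear at each side. Origin on the table under the seam's mark; x along the motor's axis, out of the cover; y to the left ear; z up.
- seam_left (a point): a mark on the bed's frame, not on the head: where the middle of the seam's mouth at the left (+y) ear lies when the head is clamped mid-slot, level with the ears' flat tops, 140 mm above the table; axes as the mill's. The head is clamped firmly up to 5 mm off along x, either way, the same at both ears: see or feel where the seam really is (the blade drops in).
- seam_right (a point): the same at the right (-y) ear, 188 mm from seam_left. At each, an ear of the housing (-x side, fixed) and one of the cover (+x side, moves to +x) face across an upright seam, open at the top, 3 mm wide with the cover home. Ears 40 mm wide (y), 12 mm thick (x), 1.5 mm by 45 degree chamfers at the upper inner edges. A stud crosses each seam 51 mm down.
- cover_out (a joint): how far the middle of the cover has come out along the mill's x, m: 0 home, 0.001 to 0.002 at the start, 0.012 the end. Each ear creeps out by itself and stays: it takes about 9 N outward, up to 5 N more as it gets ahead of the other ear, and 3.5 N more per mm/s, so sink the blade at 10 mm/s or less.
- cover_cock (a joint): how far the cover stands askew about the vertical, rad: 0 square, positive with the right ear farther out; 0.016 is one ear 3 mm ahead; up to 0.010 either way at the start. The right ear stands out by cover_out + 0.094 cover_cock, the left by cover_out - 0.094 cover_cock.
- wedge_handle (a point): middle of the black rubber handle of the steel wedge, the taller handle in the block, blade down, 104 mm long, about 0.16 kg; z up. Handle 22 mm thick (x), 30 mm wide (y), 64 mm tall; its lower end, a square shoulder, rests on the block. Grip it hard across x, here. An arm gives under the push: watch the depth truly reached and keep side forces small, or the wedge turns in the fingers.
- wedge_tip (a point): middle of the lower end of the wedge's blade, 72 mm below wedge_handle. Blade 26 mm wide (y), 40 mm long; its thickness (x) grows evenly on both faces from 2 mm here to 12 mm at 30 mm, then stays: 3 mm deeper opens the seam 1 mm more (less a little spring). With the cover 6 mm out the tip is about 23 mm below the ears' tops. Steel on steel, friction about 0.3.
- block_slot (a point): centre of the mouth of the wedge's slot in the white knife block, fixed, 70 x 150 x 60 mm; slot 15 mm (x) by 40 mm (y), 54 mm deep, mouth 60 mm above the table; axes as the wedge's at the start. wedge_handle is 32 mm above it when the wedge stands home. Another knife's handle (20 x 26 mm, 45 mm tall) stands 75 mm away at -y.
- pan: empty steel pan under the mill's front cover, 110 x 170 x 50 mm, loose; origin at its underside. Bystander.
- nut_tray: shallow steel tray, 120 x 90 x 18 mm, fixed; origin at its underside. Bystander.
- nut0: brass wing nut in the tray, 45 mm across, loose. Bystander.
- nut1: brass wing nut in the tray, 45 mm across, loose. Bystander.
- pot0: small steel pot, 110 mm across, 105 mm tall, loose. Bystander.
- pot1: small steel pot, 110 mm across, 105 mm tall, loose. Bystander.
- bowls: stack of five green bowls, 156 mm across, 119 mm tall, loose. Bystander.
- soy: dark sauce bottle, 84 mm across, 250 mm tall, loose. Bystander.
- ladle: spoon with a wooden handle, 240 mm long, lying on the table, loose. Bystander.

How it is judged:
On the way, in this order (a step that is already met when the one before it is completed fails the run):
1. the wedge is taken out of the block (distance between wedge_handle and block_slot above 0.12 m), for 0.1 s.
2. the cover has come about half-way (value of joint cover_out above 0.0032 m), for 0.1 s.
At the end, for the whole second after the job is handed in: the middle of the cover stands 4.8 to 7.2 mm out from home and square within 0.008 rad (one ear at most 1.5 mm ahead); the wedge stands in its slot, shoulder down on the block (handle point within 12 mm of the slot's centre and less than 40 mm above its mouth, upright within 0.1 rad), released (value of joint cover_out between 0.0048 and 0.0072 m and value of joint cover_cock between -0.008 and 0.008 rad and horizontal distance between wedge_handle and block_slot below 0.012 m and z of wedge_handle in the frame of block_slot below 0.04 m and angle between wedge_handle's own z axis and vertical below 0.1 rad); the robot touches nothing.
It fails at once if the mill is forced: contact forces on it, on both faces of the blade together, add up to over 60 N (a straight push of about 25 N on the wedge) (contact force between anything else and mill above 60 N).
It fails at once if one ear gets over 4 mm ahead of the other (value of joint cover_cock above 0.021 rad or value of joint cover_cock below -0.021 rad).
It fails at once if the gripper or the arm touches the mill (contact force between any of the fingers, the arm and mill above 1 N).
It fails at once if a bystander is moved by over 25 mm (distance of any of pan, nut0, nut1, pot0, pot1, bowls, soy, ladle from where it was at the start of the episode above 0.025 m).
It also fails if it takes over 72 s, if anything falls off the work surface, if the arm or the gripper's body presses on something with over 40 N, if the wrist force passes 120 N, or if a joint passes its speed limit or range.

## Working session

There is one attempt and no reset: what is moved stays moved. The work goes in short steps, Python scripts to look and compute and a tool call to move; the robot and the scene stay as the last step left them, time stands still between calls to the robot, and variables do not carry over. Pictures are saved under pics/ and viewed, about 8 in all and at most 12, crops included, and the job is handed in when it is done.

Besides the shell and the picture viewer there is one more tool, called after "Emit:" as name(argument=value, ...) on one line, values as JSON. jog_arm: Moves the arm, as the interface text tells. Its arguments: {"type":"object","properties":{"increments":{"type":"array"},"fingers":{"type":"number"},"squeeze":{"type":"number"}},"required":["increments"]}

```bash
mkdir -p pics; ls
cat > h.py <<'E'
import numpy as np, cv2
from station import ctrl
def cam(n):
    i=ctrl.camera_info(n); f=192/np.tan(np.radians(i["vertical_fov"])/2)
    R=cv2.Rodrigues(np.array(i["rvec"],float))[0]; return f,i["cx"],i["cy"],i["k1"],R,np.array(i["tvec"],float)
def proj(c,P):
    f,cx,cy,k,R,t=c; q=R@np.array(P,float)+t; u=q[:2]/q[2]; u=u*(1+k*(u@u)); return u*f+[cx,cy]
def ray(c,p):
    f,cx,cy,k,R,t=c; d=(np.array(p,float)-[cx,cy])/f; u=d.copy()
    for _ in range(20): u=d/(1+k*(u@u))
    return -R.T@t, R.T@np.array([u[0],u[1],1])
def onz(c,p,z):
    o,d=ray(c,p); return o+d*(z-o[2])/d[2]
def tri(c1,p1,c2,p2):
    A=[];b=[]
    M=np.zeros((3,3));v=np.zeros(3)
    for c,p in((c1,p1),(c2,p2)):
        o,d=ray(c,p); d/=np.linalg.norm(d); Q=np.eye(3)-np.outer(d,d); M+=Q; v+=Q@o
    return np.linalg.solve(M,v)
def snap(n,name):
    c=cam(n); im=ctrl.camera(n)[:,:,::-1].copy(); cv2.imwrite(f"pics/{name}.png",im); return c,im
E
python3 - <<'E'
from h import *
a=[snap(n,n+"0")[1] for n in("scene","top")]
for n in("scene","top","wrist"):
    c=cam(n); print(n,c[0],c[1:4],(-c[4].T@c[5]).round(3), c[4][2].round(3))
for n,im in zip(("scene","top"),a): cv2.imwrite(f"pics/{n}0b.png",cv2.resize(im,(800,600),interpolation=cv2.INTER_CUBIC))
print(ctrl.get_obs())
E
```

```text
pics
scene 465.4944121210063 (247.8717736516624, 195.12805228646403, -0.17965258878573268) [ 1.388 -1.123  1.384] [-0.417  0.588 -0.693]
top 443.7429499175691 (250.4855844351595, 184.67775921811088, -0.025360662001877636) [ 0.503 -0.049  1.468] [ 0.071  0.018 -0.997]
wrist 291.0419304834725 (250.34198919764864, 183.53187621324014, -0.07010618281341696) [ 0.281 -0.482  0.385] [-0.266 -0.104 -0.958]
{'time_s': 0.1, 'qpos': array([-1.26357627e+00,  3.00364947e-01,  1.52150347e+00,  1.76667364e-06,
        1.32068250e+00, -6.65857993e-02]), 'joint_vel': array([ 0.00044165, -0.00288909, -0.00151782,  0.00033593,  0.0004481 ,
        0.00166527]), 'tau': array([-8.51491762e-06, -5.32648087e+01, -3.53284621e+01,  7.09433248e-02,
        2.34568800e-02, -5.48014020e-05]), 'ee_pos': array([ 0.20077885, -0.51181345,  0.21597738]), 'eef_rot': array([-3.14152719e+00,  9.56019628e-04, -1.19699087e+00]), 'force': array([-0.19434912, -0.53068174,  0.91204189]), 'moment': array([ 0.00874661, -0.05758135,  0.02036737]), 'grip_width': 0.09387516321158629}
```

View pics/scene0b.png

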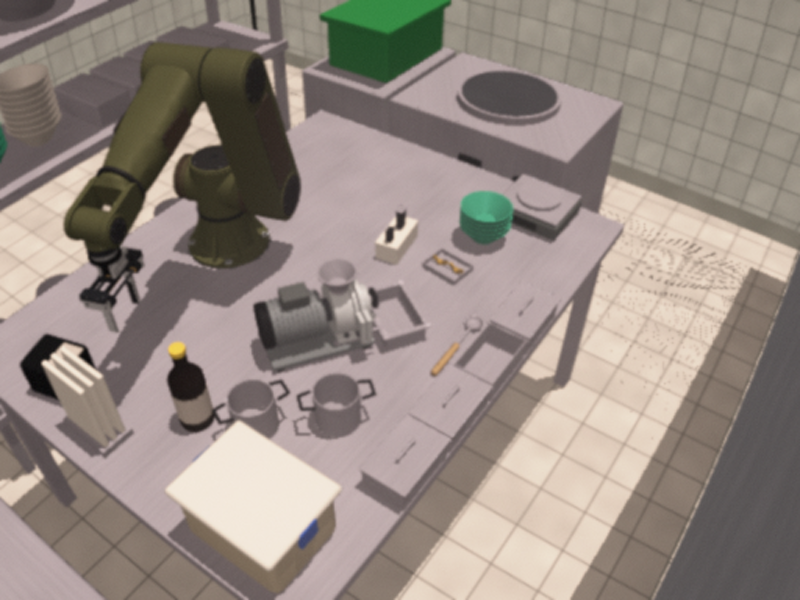

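View pics/top0b.png

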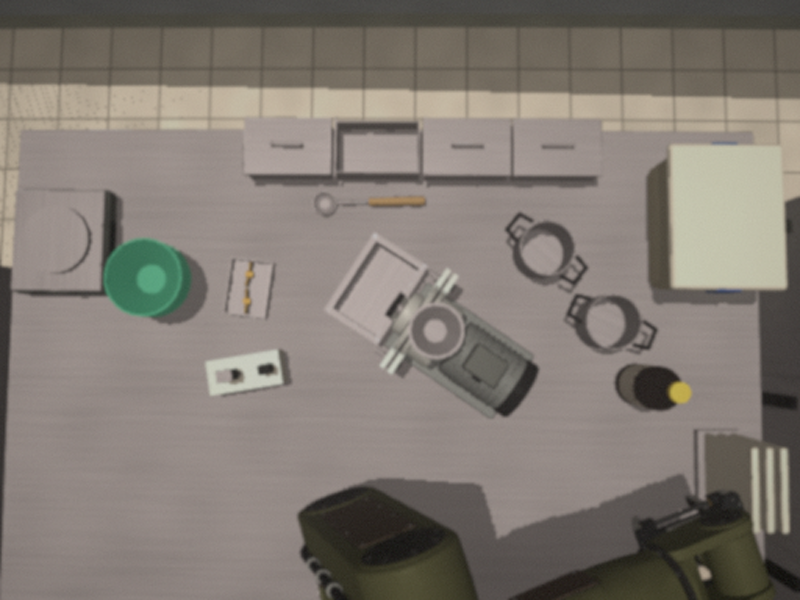

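Run:
```python
from h import *
S=0.64
t=cam("top"); s=cam("scene")
P=lambda p:np.array(p)*S-0.18
for n,p,z in [("block c",(245,372),.06),("h left",(225,376),.124),("h left short",(225,376),.105),("h right",(265,369),.124),("ear R",(447,285),.14),("ear L",(395,360),.14),("funnel",(435,329),.219),("bowl",(147,278),.119)]:
    print(n,onz(t,P(p),z).round(3))
print(tri(t,P((235,376)),s,P((390,235))).round(3),tri(t,P((225,376)),s,P((401,211))).round(3),tri(t,P((267,369)),s,P((390,230))).round(3))
im=cv2.imread("pics/top0.png"); 
a=cv2.resize(im[205:265,120:190],None,fx=5.5,fy=5.5,interpolation=cv2.INTER_CUBIC)
b=cv2.resize(im[155:255,225:310],None,fx=4.5,fy=4.5,interpolation=cv2.INTER_CUBIC)
im=cv2.imread("pics/scene0.png")
h=np.zeros((600,800,3),np.uint8); h[:330,:385]=a; h[:450,400:400+b.shape[1]]=b[:450]
d=cv2.resize(im[125:175,230:280],None,fx=5,fy=5,interpolation=cv2.INTER_CUBIC); h[340:590,:250]=d
cv2.imwrite("pics/c1.png",h)
```

```text
block c [0.432 0.272 0.06 ]
h left [0.427 0.297 0.124]
h left short [0.426 0.301 0.105]
h right [0.441 0.219 0.124]
ear R [ 0.605 -0.132  0.14 ]
ear L [ 0.461 -0.033  0.14 ]
funnel [ 0.52  -0.105  0.219]
bowl [0.617 0.458 0.119]
[0.411 0.292 0.025] [0.427 0.3   0.114] [0.442 0.221 0.1  ]
```

View pics/c1.png

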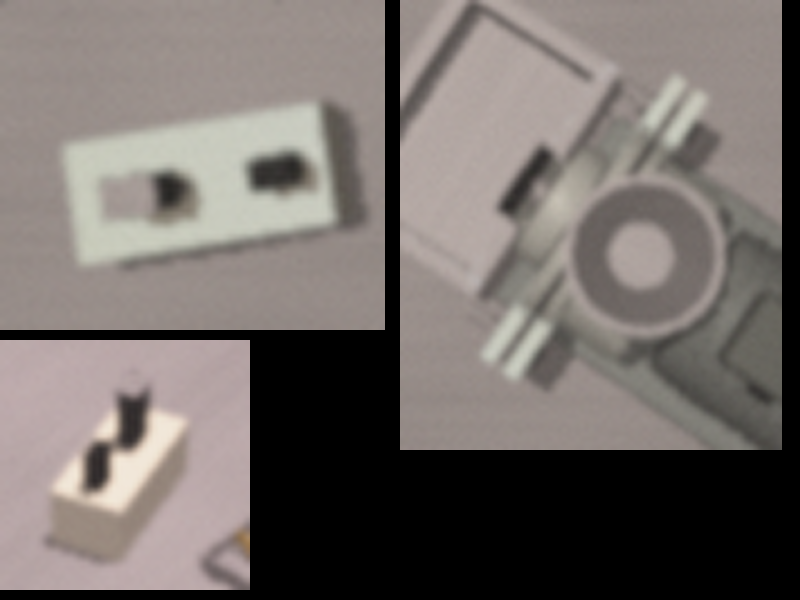

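Emit:
jog_arm(increments=[{"delta_pos": [0, 0, 0.4], "dr": [0, 0, 0]}, {"delta_pos": [0.1, 0.1, 0.8], "dr": [0, 0, 0.3]}, {"delta_pos": [0.3, 0.3, 0.8], "dr": [0, 0, 0.5]}, {"delta_pos": [0.6, 0.5, 0.8], "dr": [0, 0, 0.7]}, {"delta_pos": [0.7, 0.7, 0.8], "dr": [0, 0, 0.9]}, {"delta_pos": [0.8, 1, 0.8], "dr": [0, 0, 1]}, {"delta_pos": [0.8, 1, 0.8], "dr": [0, 0, 1]}], fingers=-1)

```text
time_s: 0.8
ee_pos: [0.3559, -0.3315, 0.4022]
eef_rot: [-3.142, 0.0, -0.695]
force: [1.5, -0.2, -1.0]
grip_width: 0.0942
```

Emit:
jog_arm(increments=[{"delta_pos": [0.1, 0.2, 0], "dr": [0, 0, 0.3]}, {"delta_pos": [0.1, 0.4, 0], "dr": [0, 0, 0.6]}, {"delta_pos": [0.1, 0.6, 0], "dr": [0, 0, 0.9]}, {"delta_pos": [0.1, 0.8, 0], "dr": [0, 0, 1]}, {"delta_pos": [0.1, 1, 0], "dr": [0, 0, 1]}, {"delta_pos": [0.1, 1, 0], "dr": [0, 0, 1]}])

```text
time_s: 1.4
ee_pos: [0.3798, -0.0794, 0.4025]
eef_rot: [-3.141, -0.001, -0.192]
force: [0.3, -1.2, -0.4]
grip_width: 0.094
```

Emit:
jog_arm(increments=[{"delta_pos": [0, 0.2, 0], "dr": [0, 0, 0.3]}, {"delta_pos": [0, 0.4, 0], "dr": [0, 0, 0.6]}, {"delta_pos": [0, 0.6, 0], "dr": [0, 0, 0.7]}, {"delta_pos": [0, 0.8, -0.2], "dr": [0, 0, 0.7]}, {"delta_pos": [0, 1, -0.4], "dr": [0, 0, 0.7]}, {"delta_pos": [0, 1, -0.6], "dr": [0, 0, 0.7]}, {"delta_pos": [0, 1, -0.6], "dr": [0, 0, 0.7]}, {"delta_pos": [0, 1, -0.6], "dr": [0, 0, 0.7]}])

```text
time_s: 2.2
ee_pos: [0.3788, 0.1667, 0.2485]
eef_rot: [3.14, 0.007, 0.154]
force: [0.2, 0.1, 0.3]
grip_width: 0.0945
```

Run:
```python
from h import *
c,im=snap("wrist","w1")
print(ctrl.get_obs()["ee_pos"], (-c[4].T@c[5]).round(4))
for p in [(.427,.299,.124),(.427,.299,.06),(.441,.222,.105),(.46,-.033,.14),(.605,-.132,.14)]: print(proj(c,p).round())
```

```text
[0.37983948 0.16641722 0.25135894] [0.3689 0.2497 0.417 ]
[321.  53.]
[309.  61.]
[315. 134.]
[290. 347.]
[376. 409.]
```

View pics/w1.png

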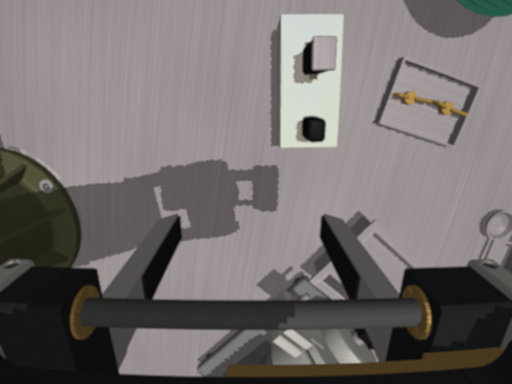

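Run:
```python
from h import *
im=cv2.imread("pics/w1.png"); c=cam("wrist")
g=im.astype(int)
m=((g.min(2)>185)&(g[:,:,1]>=g[:,:,2])).astype(np.uint8)
m[:, :270]=0; m[160:]=0; m[:,350:]=0
m=cv2.morphologyEx(m,cv2.MORPH_OPEN,np.ones((3,3)))
cs=max(cv2.findContours(m,cv2.RETR_EXTERNAL,cv2.CHAIN_APPROX_NONE)[0],key=cv2.contourArea)
W=np.array([onz(c,p,.06)[:2] for p in cv2.convexHull(cs)[:,0]],np.float32)
r=cv2.minAreaRect(W); print("block",r); print(cv2.boxPoints(r).round(4))
print("cap px",im[53,325],im[53,300])
hsv=g
k=(np.abs(g-im[53,325]).max(2)<22).astype(np.uint8); k[:,:285]=0;k[:,336+4:]=0;k[:32]=0;k[76:]=0
cs=max(cv2.findContours(k,cv2.RETR_EXTERNAL,cv2.CHAIN_APPROX_NONE)[0],key=cv2.contourArea)
print(cv2.boundingRect(cs))
W=np.array([onz(c,p,.124)[:2] for p in cv2.convexHull(cs)[:,0]],np.float32)
print("cap",cv2.minAreaRect(W)); print(cv2.boxPoints(cv2.minAreaRect(W)).round(4))
dk=(g.max(2)<40).astype(np.uint8);dk[:,:285]=0;dk[:,345:]=0
for y0,y1 in((30,80),(100,146)):
    ys,xs=np.nonzero(dk[y0:y1]); print(xs.min(),xs.max(),ys.min()+y0,ys.max()+y0)
```

```text
block ((0.43645620346069336, 0.27545613050460815), (0.06999031454324722, 0.15106630325317383), 10.037671089172363)
[[0.3888 0.3437]
 [0.4152 0.195 ]
 [0.4841 0.2072]
 [0.4578 0.3559]]
cap px [170 168 177] [143 152 155]
(312, 35, 26, 36)
cap ((0.4315301179885864, 0.3003103733062744), (0.023880762979388237, 0.03135038912296295), 8.809687614440918)
[[0.4173 0.314 ]
 [0.4221 0.283 ]
 [0.4457 0.2866]
 [0.4409 0.3176]]
303 320 43 73
303 323 118 140
```

Emit:
jog_arm(increments=[{"delta_pos": [0.1, 0.25, 0], "dr": [0, 0, 0.035]}, {"delta_pos": [0.209, 0.536, -0.1], "dr": [0, 0, 0.035]}, {"delta_pos": [0.209, 0.536, -0.2], "dr": [0, 0, 0.035]}, {"delta_pos": [0.209, 0.536, -0.2], "dr": [0, 0, 0.035]}, {"delta_pos": [0.209, 0.536, -0.2], "dr": [0, 0, 0.035]}, {"delta_pos": [0.209, 0.536, -0.2], "dr": [0, 0, 0.035]}, {"delta_pos": [0.209, 0.536, -0.2], "dr": [0, 0, 0.035]}])

```text
time_s: 2.95
ee_pos: [0.433, 0.2998, 0.2042]
eef_rot: [-3.141, -0.003, 0.169]
force: [0.1, -0.6, 0.9]
grip_width: 0.0941
```

Run:
```python
from station import ctrl
o=ctrl.get_obs()
for k in("ee_pos","eef_rot","force","moment"): print(k,o[k].round(4))
```

```text
ee_pos [0.433  0.2998 0.2042]
eef_rot [-3.1406e+00 -2.8000e-03  1.6920e-01]
force [ 0.1459 -0.6299  0.8569]
moment [-0.0394 -0.0594  0.0552]
```

Emit:
jog_arm(increments=[{"delta_pos": [-0.004, 0.002, -0.12], "dr": [0, 0, 0]}, {"delta_pos": [-0.004, 0.002, -0.24], "dr": [0, 0, 0]}, {"delta_pos": [-0.004, 0.002, -0.34], "dr": [0, 0, 0]}, {"delta_pos": [-0.004, 0.002, -0.42], "dr": [0, 0, 0]}, {"delta_pos": [-0.004, 0.002, -0.48], "dr": [0, 0, 0]}, {"delta_pos": [-0.004, 0.002, -0.48], "dr": [0, 0, 0]}, {"delta_pos": [-0.004, 0.002, -0.48], "dr": [0, 0, 0]}, {"delta_pos": [-0.004, 0.002, -0.48], "dr": [0, 0, 0]}])

```text
time_s: 3.75
ee_pos: [0.4321, 0.3013, 0.0836]
eef_rot: [-3.141, -0.002, 0.17]
force: [0.2, -0.1, 0.4]
grip_width: 0.0942
```

Emit:
jog_arm(increments=[{"delta_pos": [0, 0, 0], "dr": [0, 0, 0]}, {"delta_pos": [0, 0, 0], "dr": [0, 0, 0]}, {"delta_pos": [0, 0, 0], "dr": [0, 0, 0]}, {"delta_pos": [0, 0, 0], "dr": [0, 0, 0]}, {"delta_pos": [0, 0, 0], "dr": [0, 0, 0]}, {"delta_pos": [0, 0, 0], "dr": [0, 0, 0]}, {"delta_pos": [0, 0, 0], "dr": [0, 0, 0]}, {"delta_pos": [0, 0, 0], "dr": [0, 0, 0]}, {"delta_pos": [0, 0, 0], "dr": [0, 0, 0]}, {"delta_pos": [0, 0, 0], "dr": [0, 0, 0]}], fingers=1, squeeze=60)

```text
time_s: 4.75
ee_pos: [0.4291, 0.3009, 0.0821]
eef_rot: [3.141, 0.006, 0.171]
force: [-21.4, -4.5, 15.8]
grip_width: 0.0215
```

Run:
```python
from station import ctrl
o=ctrl.get_obs()
for k in("ee_pos","eef_rot","force","moment"): print(k,o[k].round(4))
```

```text
ee_pos [0.4291 0.3009 0.0821]
eef_rot [3.1408 0.0061 0.1705]
force [-21.3815  -4.5146  15.8156]
moment [-0.9625  4.2428  0.0402]
```

Emit:
jog_arm(increments=[{"delta_pos": [-0.008, 0, 0.008], "dr": [0, 0, 0]}, {"delta_pos": [-0.014, -0.002, 0.012], "dr": [0, 0, 0]}, {"delta_pos": [-0.014, -0.002, 0.012], "dr": [0, 0, 0]}, {"delta_pos": [-0.014, -0.002, 0.012], "dr": [0, 0, 0]}, {"delta_pos": [-0.014, -0.002, 0.012], "dr": [0, 0, 0]}])

```text
time_s: 5.25
ee_pos: [0.428, 0.3007, 0.085]
eef_rot: [3.142, 0.0, 0.17]
force: [0.1, 0.4, -1.7]
grip_width: 0.022
```

Run:
```python
from station import ctrl
o=ctrl.get_obs()
for k in("ee_pos","eef_rot","force","moment"): print(k,o[k].round(4))
```

```text
ee_pos [0.428  0.3007 0.085 ]
eef_rot [3.1416 0.     0.1704]
force [ 0.0699  0.3573 -1.6788]
moment [-0.0311 -0.0849 -0.0167]
```

Emit:
jog_arm(increments=[{"delta_pos": [0, 0, 0.04], "dr": [0, 0, 0]}, {"delta_pos": [0, 0, 0.1], "dr": [0, 0, 0]}, {"delta_pos": [0, 0, 0.18], "dr": [0, 0, 0]}, {"delta_pos": [0, 0, 0.3], "dr": [0, 0, 0]}, {"delta_pos": [0, 0, 0.45], "dr": [0, 0, 0]}, {"delta_pos": [0, 0, 0.6], "dr": [0, 0, 0]}, {"delta_pos": [0, 0, 0.75], "dr": [0, 0, 0]}, {"delta_pos": [0, 0, 0.9], "dr": [0, 0, 0]}, {"delta_pos": [0, 0, 1], "dr": [0, 0, 0]}, {"delta_pos": [0, 0, 1], "dr": [0, 0, 0]}, {"delta_pos": [0, 0, 1], "dr": [0, 0, 0]}])

```text
time_s: 6.35
ee_pos: [0.4277, 0.3006, 0.3347]
eef_rot: [3.142, 0.0, 0.17]
force: [-1.1, 0.4, -1.8]
grip_width: 0.022
```

Run:
```python
from h import *
o=ctrl.get_obs()
for k in("ee_pos","eef_rot","force","moment"): print(k,o[k].round(4))
c,im=snap("wrist","w2")
```

```text
ee_pos [0.4277 0.3006 0.3347]
eef_rot [3.1416e+00 1.0000e-04 1.7040e-01]
force [-1.0836  0.4487 -1.8094]
moment [-0.0437 -0.0697 -0.0188]
```

View pics/w2.png

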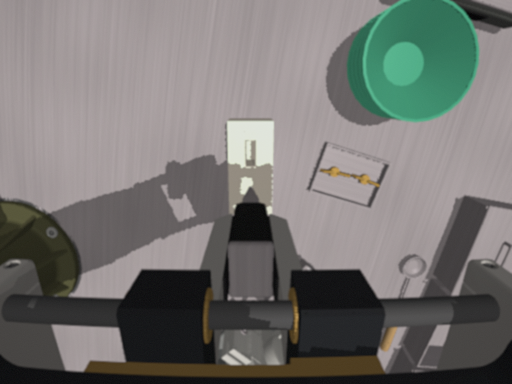

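Emit:
jog_arm(increments=[{"delta_pos": [0.1, -0.18, 0], "dr": [0, 0, 0.2]}, {"delta_pos": [0.2, -0.36, 0], "dr": [0, 0, 0.4]}, {"delta_pos": [0.3, -0.54, 0], "dr": [0, 0, 0.6]}, {"delta_pos": [0.4, -0.72, 0], "dr": [0, 0, 0.8]}, {"delta_pos": [0.46, -0.936, 0], "dr": [0, 0, 0.8]}, {"delta_pos": [0.46, -0.936, 0], "dr": [0, 0, 0.8]}])

```text
time_s: 7.0
ee_pos: [0.5435, 0.0626, 0.3329]
eef_rot: [-3.141, 0.003, 0.567]
force: [0.1, -0.5, -2.0]
grip_width: 0.022
```

Emit:
jog_arm(increments=[{"delta_pos": [0.1, -0.18, 0], "dr": [0, 0, 0.2]}, {"delta_pos": [0.2, -0.36, 0], "dr": [0, 0, 0.4]}, {"delta_pos": [0.3, -0.54, 0], "dr": [0, 0, 0.6]}, {"delta_pos": [0.4, -0.72, 0], "dr": [0, 0, 0.8]}, {"delta_pos": [0.46, -0.936, -0.1], "dr": [0, 0, 0.8]}, {"delta_pos": [0.46, -0.936, -0.2], "dr": [0, 0, 0.8]}, {"delta_pos": [0.46, -0.936, -0.2], "dr": [0, 0, 0.8]}, {"delta_pos": [0.46, -0.936, -0.2], "dr": [0, 0, 0.8]}, {"delta_pos": [0.46, -0.936, -0.2], "dr": [0, 0, 0.8]}])

```text
time_s: 7.9
ee_pos: [0.6581, -0.1659, 0.2868]
eef_rot: [3.14, -0.001, 0.972]
force: [-0.6, -0.8, -1.6]
grip_width: 0.0218
```

Run:
```python
from h import *
o=ctrl.get_obs()
for k in("ee_pos","eef_rot","force","moment"): print(k,o[k].round(4))
c,im=snap("wrist","w3")
np.save("c3.npy",np.array([c],dtype=object),allow_pickle=True)
for p in [(.461,-.033,.14),(.605,-.132,.14)]: print(proj(c,p).round())
```

```text
ee_pos [ 0.6581 -0.1659  0.2868]
eef_rot [ 3.1398e+00 -7.0000e-04  9.7180e-01]
force [-0.5776 -0.7519 -1.5945]
moment [ 0.0512 -0.1444  0.0101]
[248. -72.]
[248. 115.]
```

View pics/w3.png

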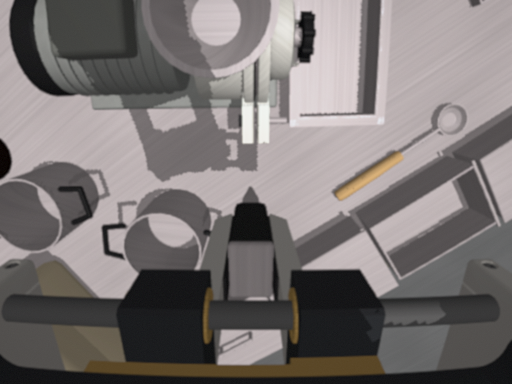

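```bash
cat >> h.py <<'E'
def edges(im,rows,c0,c1,th=None):
    "per row: dark-gap edges in grey level between two white bands"
    g=cv2.cvtColor(im,cv2.COLOR_BGR2GRAY).astype(float); out=[]
    for r in rows:
        a=g[r,c0:c1]; t=th or 150; s=np.nonzero((a[:-1]<t)!=(a[1:]<t))[0]
        out.append((r,[round(c0+i+(t-a[i])/(a[i+1]-a[i]),2) for i in s]))
    return out
E
python3 - <<'E'
from h import *
im=cv2.imread("pics/w3.png"); c=cam("wrist")
g=cv2.cvtColor(im,cv2.COLOR_BGR2GRAY)
print(g[112:136:8,232:280])
for r in edges(im,range(84,144,6),236,276,180): print(r)
o=ctrl.get_obs()["ee_pos"]
print("tip pred",proj(c,o-[0,0,.062]), "handle top", proj(c,o+[0,0,.042]))
print(g[186:206:4,236:266])
E
```

```text
[[111 111 109 110 111 111 111 109 116 161 223 241 242 240 240 240 240 241
  240 236 218 174 133 121 122 141 188 229 240 243 242 241 242 242 242 242
  236 216 187 181 182 183 183 182 182 177 161 131]
 [112 113 114 114 114 105  85  60  60 113 191 238 242 240 240 240 240 240
  240 236 218 175 134 116 113 138 188 229 241 242 240 240 241 242 242 241
  235 220 200 198 199 198 198 199 198 199 199 200]
 [148 137 129 130 138 146 138 122 117 145 203 237 241 239 239 239 239 240
  240 236 221 173 129 112 117 139 194 232 240 240 240 240 240 240 240 240
  233 208 185 180 179 179 178 177 179 180 182 183]]
(84, [np.float64(245.67), np.float64(251.07), np.float64(263.0), np.float64(267.5)])
(90, [])
(96, [])
(102, [np.float64(241.73), np.float64(251.62), np.float64(258.57), np.float64(269.33)])
(108, [np.float64(241.35), np.float64(252.84), np.float64(257.8), np.float64(270.36)])
(114, [np.float64(241.46), np.float64(252.84), np.float64(257.83)])
(120, [np.float64(241.86), np.float64(252.88), np.float64(257.84)])
(126, [np.float64(241.81), np.float64(252.8), np.float64(257.92), np.float64(270.75), np
[... 251 characters left out ...]
ip pred [249.33001893 198.1140607 ] handle top [248.73626131 268.12752525]
[[181 180 180 179 179 178 178 180 181 184 185 184 171 150 144 154 172 183
  187 186 184 181 178 176 176 177 179 181 181 180]
 [178 180 182 183 185 185 183 183 183 181 166 129  96  84  85  84  93 114
  147 171 180 182 181 182 180 180 177 177 176 179]
 [183 183 183 185 187 188 189 180 154 115  90  84  85  86  86  86  87  85
   88 111 144 167 178 180 181 181 182 181 182 181]
 [189 188 185 182 178 170 146 109  87  86  87  85  87  86  87  86  88  87
   88  84  86  99 136 171 183 182 180 179 179 179]
 [174 170 165 154 134 113  89  66  60  62  62  61  61  59  59  60  59  60
   60  58  59  61  79 105 127 147 163 169 175 180]]
```

Emit:
jog_arm(increments=[{"delta_pos": [0, 0, 0.1], "dr": [0, 0, 0]}, {"delta_pos": [-0.1, 0.07, 0.12], "dr": [0, 0, 0]}, {"delta_pos": [-0.24, 0.16, 0.12], "dr": [0, 0, 0]}, {"delta_pos": [-0.4, 0.27, 0.12], "dr": [0, 0, 0]}, {"delta_pos": [-0.55, 0.37, 0.12], "dr": [0, 0, 0]}, {"delta_pos": [-0.62, 0.424, 0.12], "dr": [0, 0, 0]}, {"delta_pos": [-0.62, 0.424, 0.12], "dr": [0, 0, 0]}, {"delta_pos": [-0.62, 0.424, 0.12], "dr": [0, 0, 0]}, {"delta_pos": [-0.62, 0.424, 0.12], "dr": [0, 0, 0]}])

```text
time_s: 8.85
ee_pos: [0.5034, -0.0613, 0.3155]
eef_rot: [3.141, -0.0, 0.971]
force: [0.5, -1.8, -1.6]
grip_width: 0.0215
```

Run:
```python
from h import *
c3=np.load("c3.npy",allow_pickle=True)[0]
o=ctrl.get_obs()
for k in("ee_pos","eef_rot","force"): print(k,o[k].round(4))
c,im=snap("wrist","w4"); np.save("c4.npy",np.array([c],dtype=object),allow_pickle=True)
print(c[5]-0, "tip pred",proj(c,o["ee_pos"]-[0,0,.062]))
im3=cv2.imread("pics/w3.png")
for n,cc,I in(("R",c3,im3),("L",c,im)):
    print(n)
    for r,e in edges(I,range(100,144,6),232,280,180):
        if len(e)>=3: print(r,e[:3],[tuple(onz(cc,(x,r),.14)[:2].round(4)) for x in e[:3]])
b=cv2.resize(im[40:190,150:350],None,fx=4,fy=4,interpolation=cv2.INTER_CUBIC); cv2.imwrite("pics/c4.png",b)
```

```text
ee_pos [ 0.5034 -0.0613  0.3155]
eef_rot [ 3.1408e+00 -3.0000e-04  9.7080e-01]
force [ 0.5248 -1.831  -1.5926]
[-0.23496948 -0.49143188  0.35761353] tip pred [249.41467419 198.18651892]
R
100 [np.float64(241.77), np.float64(243.95), np.float64(267.08)] [(np.float64(0.5887), np.float64(-0.1282)), (np.float64(0.59), np.float64(-0.1264)), (np.float64(0.6036), np.float64(-0.1064))]
106 [np.float64(241.61), np.float64(252.67), np.float64(257.85)] [(np.float64(0.5936), np.float64(-0.1319)), (np.float64(0.6002), np.float64(-0.1223)), (np.float64(0.6033), np.float64(-0.1178))]
112 [np.float64(241.31), np.float64(252.86), np.float64(257.83)] [(np.float64(0.5985), np.float64(-0.1357)), (np.float64(0.6054), np.float64(-0.1256)), (np.float64(0.6084), np.float64(-0.1213))]
118 [np.float64(241.85), np.float64(252.83), np.float64(257.85)] [(np.float64(0.604), np.float64(-0.1388)), (np.float64(0.6106), np.float64(-0.1291)), (np.float64(0.6136), np.float64(-0.1247))]
124 [np.float64(241.88), np.float64(252.82), np.float64(257.96)] [(np.float64(0.6092), np.float64(-0.1424)), (np.float64(0.6158), np.fl
[... 1301 characters left out ...]
4(0.4506), np.float64(-0.0356)), (np.float64(0.4574), np.float64(-0.0257)), (np.float64(0.4606), np.float64(-0.021))]
124 [np.float64(242.17), np.float64(252.54), np.float64(257.56)] [(np.float64(0.4562), np.float64(-0.0396)), (np.float64(0.463), np.float64(-0.0296)), (np.float64(0.4664), np.float64(-0.0248))]
130 [np.float64(242.41), np.float64(252.55), np.float64(257.58)] [(np.float64(0.4621), np.float64(-0.0433)), (np.float64(0.4688), np.float64(-0.0335)), (np.float64(0.4721), np.float64(-0.0286))]
136 [np.float64(242.04), np.float64(252.58), np.float64(257.59)] [(np.float64(0.4676), np.float64(-0.0477)), (np.float64(0.4746), np.float64(-0.0374)), (np.float64(0.478), np.float64(-0.0326))]
```

View pics/c4.png

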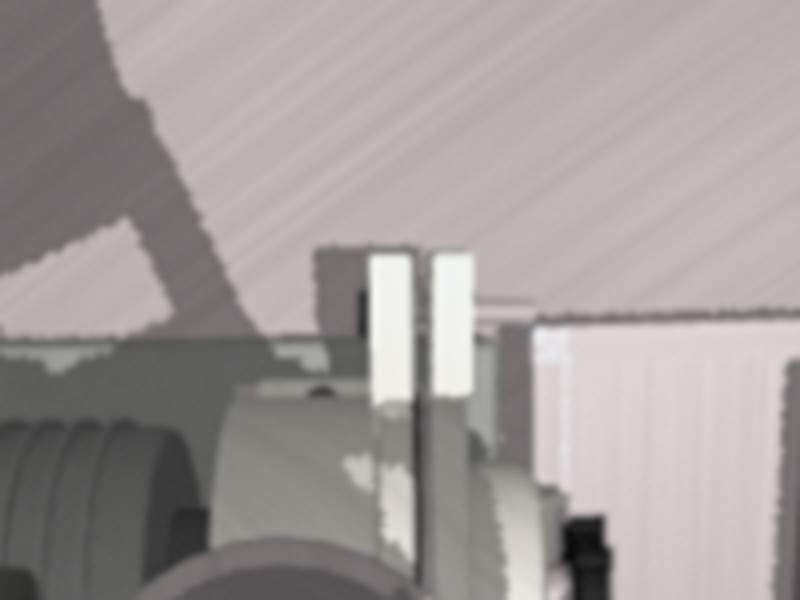

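Emit:
jog_arm(increments=[{"delta_pos": [-0.08, 0.07, 0], "dr": [0, 0, 0.01]}, {"delta_pos": [-0.169, 0.142, 0], "dr": [0, 0, 0.01]}, {"delta_pos": [-0.169, 0.142, -0.1], "dr": [0, 0, 0.01]}, {"delta_pos": [-0.169, 0.142, -0.2], "dr": [0, 0, 0.01]}, {"delta_pos": [-0.169, 0.142, -0.3], "dr": [0, 0, 0.01]}, {"delta_pos": [-0.169, 0.142, -0.37], "dr": [0, 0, 0.01]}, {"delta_pos": [-0.169, 0.142, -0.41], "dr": [0, 0, 0.01]}, {"delta_pos": [-0.169, 0.142, -0.41], "dr": [0, 0, 0.01]}, {"delta_pos": [-0.169, 0.142, -0.41], "dr": [0, 0, 0.01]}, {"delta_pos": [-0.169, 0.142, -0.41], "dr": [0, 0, 0.01]}])

```text
time_s: 9.9
ee_pos: [0.4611, -0.0259, 0.2135]
eef_rot: [3.14, -0.001, 0.975]
force: [-0.9, 0.3, -2.9]
grip_width: 0.0218
```

```bash
cat > st.py <<'E'
from h import *
o=ctrl.get_obs(); x=np.array([np.cos(.976),np.sin(.976)]); y=np.array([-x[1],x[0]])
L=np.array([.4616,-.0251]); R=np.array([.6174,-.1305])
p=o["ee_pos"][:2]; E="L" if np.linalg.norm(p-L)<np.linalg.norm(p-R) else "R"
d=p-(L if E=="L" else R); f=o["force"]
print(round(o["time_s"],2),E,"dx %.2f dy %.2f mm depth %.2f mm"%(d@x*1e3,d@y*1e3,(.202-o["ee_pos"][2])*1e3),"F xm %.1f ym %.1f z %.1f"%(f[:2]@x,f[:2]@y,f[2]),"rot",o["eef_rot"].round(4),"M",o["moment"].round(2))
E
python3 st.py
python3 - <<'E'
from h import *
c,im=snap("wrist","w5")
cv2.imwrite("pics/c5.png",cv2.resize(im[130:250,180:330],None,fx=5,fy=5,interpolation=cv2.INTER_CUBIC))
E
```

```text
9.9 L dx -0.93 dy -0.03 mm depth -11.47 mm F xm -0.2 ym 0.9 z -2.9 rot [ 3.1403e+00 -6.0000e-04  9.7540e-01] M [ 0.06 -0.15 -0.02]
```

View pics/c5.png

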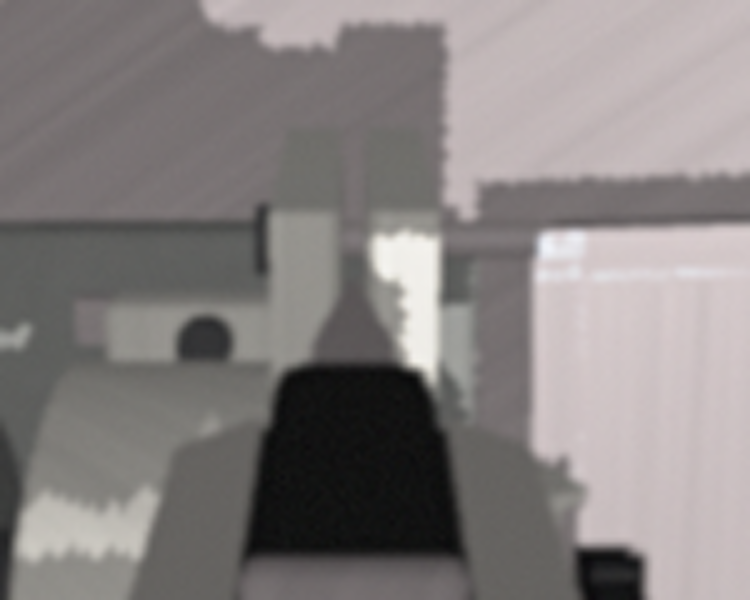

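Emit:
jog_arm(increments=[{"delta_pos": [0.001, 0.002, -0.01], "dr": [0, 0, 0]}, {"delta_pos": [0.001, 0.002, -0.02], "dr": [0, 0, 0]}, {"delta_pos": [0.001, 0.002, -0.03], "dr": [0, 0, 0]}, {"delta_pos": [0.001, 0.002, -0.038], "dr": [0, 0, 0]}, {"delta_pos": [0.001, 0.002, -0.043], "dr": [0, 0, 0]}, {"delta_pos": [0.001, 0.002, -0.047], "dr": [0, 0, 0]}, {"delta_pos": [0.001, 0.002, -0.051], "dr": [0, 0, 0]}, {"delta_pos": [0.001, 0.002, -0.055], "dr": [0, 0, 0]}, {"delta_pos": [0.001, 0.002, -0.059], "dr": [0, 0, 0]}, {"delta_pos": [0.001, 0.002, -0.062], "dr": [0, 0, 0]}, {"delta_pos": [0.001, 0.002, -0.062], "dr": [0, 0, 0]}])

```text
time_s: 11.05
ee_pos: [0.4609, -0.0252, 0.197]
eef_rot: [-3.142, 0.0, 0.975]
force: [1.9, -0.0, -2.5]
grip_width: 0.0217
```

```bash
python3 st.py
```

```text
11.05 L dx -0.53 dy 0.52 mm depth 5.02 mm F xm 1.0 ym -1.6 z -2.5 rot [-3.1415  0.      0.9755] M [ 0.02 -0.14  0.05]
```

Emit:
jog_arm(increments=[{"delta_pos": [0, 0, -0.002], "dr": [0, 0, 0]}, {"delta_pos": [0, 0, -0.004], "dr": [0, 0, 0]}, {"delta_pos": [0, 0, -0.006], "dr": [0, 0, 0]}, {"delta_pos": [0, 0, -0.008], "dr": [0, 0, 0]}, {"delta_pos": [0, 0, -0.01], "dr": [0, 0, 0]}, {"delta_pos": [0, 0, -0.012], "dr": [0, 0, 0]}, {"delta_pos": [0, 0, -0.012], "dr": [0, 0, 0]}])

```text
time_s: 11.75
ee_pos: [0.4609, -0.0252, 0.194]
eef_rot: [-3.142, 0.0, 0.976]
force: [-0.4, 0.4, -2.0]
grip_width: 0.0215
```

```bash
python3 st.py
```

```text
11.75 L dx -0.53 dy 0.53 mm depth 8.01 mm F xm 0.1 ym 0.6 z -2.0 rot [-3.1415  0.      0.9755] M [-0.   -0.1   0.01]
```

Emit:
jog_arm(increments=[{"delta_pos": [0, 0, -0.0015], "dr": [0, 0, 0]}, {"delta_pos": [0, 0, -0.003], "dr": [0, 0, 0]}, {"delta_pos": [0, 0, -0.0045], "dr": [0, 0, 0]}, {"delta_pos": [0, 0, -0.006], "dr": [0, 0, 0]}, {"delta_pos": [0, 0, -0.0075], "dr": [0, 0, 0]}, {"delta_pos": [0, 0, -0.008], "dr": [0, 0, 0]}])

```text
time_s: 12.35
ee_pos: [0.4608, -0.0253, 0.192]
eef_rot: [-3.142, 0.0, 0.976]
force: [0.0, -0.2, -1.1]
grip_width: 0.0214
```

```bash
python3 st.py
```

```text
12.35 L dx -0.58 dy 0.52 mm depth 9.99 mm F xm -0.2 ym -0.2 z -1.1 rot [-3.1415e+00  2.0000e-04  9.7550e-01] M [-0.08 -0.06  0.02]
```

Emit:
jog_arm(increments=[{"delta_pos": [0, 0, -0.0015], "dr": [0, 0, 0]}, {"delta_pos": [0, 0, -0.003], "dr": [0, 0, 0]}, {"delta_pos": [0, 0, -0.0045], "dr": [0, 0, 0]}, {"delta_pos": [0, 0, -0.006], "dr": [0, 0, 0]}, {"delta_pos": [0, 0, -0.006], "dr": [0, 0, 0]}])

```text
time_s: 12.85
ee_pos: [0.4609, -0.0254, 0.1907]
eef_rot: [3.141, 0.0, 0.975]
force: [-1.9, -2.4, 1.1]
grip_width: 0.0217
```

```bash
python3 st.py
```

```text
12.85 L dx -0.64 dy 0.43 mm depth 11.34 mm F xm -3.0 ym 0.2 z 1.1 rot [3.1414e+00 2.0000e-04 9.7550e-01] M [-0.49  0.26 -0.07]
```

Emit:
jog_arm(increments=[{"delta_pos": [-0.0005, -0.001, 0], "dr": [0, 0, 0]}, {"delta_pos": [-0.0012, -0.0018, 0], "dr": [0, 0, 0]}, {"delta_pos": [-0.0012, -0.0018, -0.001], "dr": [0, 0, 0]}, {"delta_pos": [-0.0012, -0.0018, -0.002], "dr": [0, 0, 0]}, {"delta_pos": [-0.0012, -0.0018, -0.002], "dr": [0, 0, 0]}])

```text
time_s: 13.35
ee_pos: [0.4608, -0.0255, 0.1904]
eef_rot: [3.141, -0.001, 0.976]
force: [0.9, 1.8, 4.7]
grip_width: 0.0216
```

```bash
python3 st.py
```

```text
13.35 L dx -0.80 dy 0.40 mm depth 11.65 mm F xm 2.0 ym 0.3 z 4.7 rot [ 3.141e+00 -7.000e-04  9.756e-01] M [ 0.51 -0.21  0.  ]
```

Emit:
jog_arm(increments=[{"delta_pos": [0, 0, 0.04], "dr": [0, 0, 0]}, {"delta_pos": [0, 0, 0.12], "dr": [0, 0, 0]}, {"delta_pos": [0, 0, 0.28], "dr": [0, 0, 0]}, {"delta_pos": [0, 0, 0.42], "dr": [0, 0, 0]}, {"delta_pos": [0.1, -0.07, 0.44], "dr": [0, 0, 0]}, {"delta_pos": [0.25, -0.17, 0.44], "dr": [0, 0, 0]}, {"delta_pos": [0.4, -0.271, 0.44], "dr": [0, 0, 0]}, {"delta_pos": [0.55, -0.373, 0.42], "dr": [0, 0, 0]}, {"delta_pos": [0.623, -0.422, 0.36], "dr": [0, 0, 0]}, {"delta_pos": [0.623, -0.422, 0.24], "dr": [0, 0, 0]}, {"delta_pos": [0.623, -0.422, 0.14], "dr": [0, 0, 0]}, {"delta_pos": [0.623, -0.422, 0.08], "dr": [0, 0, 0]}, {"delta_pos": [0.623, -0.422, 0.06], "dr": [0, 0, 0]}, {"delta_pos": [0.623, -0.422, 0.045], "dr": [0, 0, 0]}, {"delta_pos": [0.623, -0.422, 0.036], "dr": [0, 0, 0]}, {"delta_pos": [0.623, -0.422, 0.03], "dr": [0, 0, 0]}, {"delta_pos": [0.623, -0.422, 0.027], "dr": [0, 0, 0]}, {"delta_pos": [0.623, -0.422, 0.025], "dr": [0, 0, 0]}, {"delta_pos": [0.623, -0.422, 0.025], "dr": [0, 0, 0]}])

```text
time_s: 15.25
ee_pos: [0.6164, -0.1312, 0.1965]
eef_rot: [3.141, -0.0, 0.976]
force: [1.0, -0.6, -1.1]
grip_width: 0.0216
```

```bash
python3 st.py
```

```text
15.25 R dx -1.15 dy 0.47 mm depth 5.50 mm F xm 0.1 ym -1.2 z -1.1 rot [ 3.1414e+00 -1.0000e-04  9.7550e-01] M [ 0.   -0.12  0.06]
```

Emit:
jog_arm(increments=[{"delta_pos": [0.0009, 0.0013, -0.0015], "dr": [0, 0, 0]}, {"delta_pos": [0.0009, 0.0013, -0.003], "dr": [0, 0, 0]}, {"delta_pos": [0.0009, 0.0013, -0.0045], "dr": [0, 0, 0]}, {"delta_pos": [0.0009, 0.0013, -0.006], "dr": [0, 0, 0]}, {"delta_pos": [0.0009, 0.0013, -0.0075], "dr": [0, 0, 0]}, {"delta_pos": [0.0009, 0.0013, -0.008], "dr": [0, 0, 0]}])

```text
time_s: 15.85
ee_pos: [0.6165, -0.1309, 0.1942]
eef_rot: [-3.141, 0.0, 0.976]
force: [0.1, -0.0, -1.4]
grip_width: 0.0217
```

```bash
python3 st.py
```

```text
15.85 R dx -0.80 dy 0.50 mm depth 7.75 mm F xm 0.0 ym -0.1 z -1.4 rot [-3.1415  0.      0.9755] M [ 0.02 -0.1   0.01]
```

Emit:
jog_arm(increments=[{"delta_pos": [0, 0, -0.0015], "dr": [0, 0, 0]}, {"delta_pos": [0, 0, -0.003], "dr": [0, 0, 0]}, {"delta_pos": [0, 0, -0.0045], "dr": [0, 0, 0]}, {"delta_pos": [0, 0, -0.006], "dr": [0, 0, 0]}, {"delta_pos": [0, 0, -0.006], "dr": [0, 0, 0]}])

```text
time_s: 16.35
ee_pos: [0.6166, -0.1309, 0.1928]
eef_rot: [3.142, 0.0, 0.976]
force: [-0.2, 0.2, -1.9]
grip_width: 0.0217
```

```bash
python3 st.py
```

```text
16.35 R dx -0.80 dy 0.47 mm depth 9.18 mm F xm 0.0 ym 0.3 z -1.9 rot [3.1415 0.     0.9755] M [ 0.   -0.11 -0.03]
```

Emit:
jog_arm(increments=[{"delta_pos": [0, 0, -0.0015], "dr": [0, 0, 0]}, {"delta_pos": [0, 0, -0.003], "dr": [0, 0, 0]}, {"delta_pos": [0, 0, -0.0045], "dr": [0, 0, 0]}, {"delta_pos": [0, 0, -0.006], "dr": [0, 0, 0]}, {"delta_pos": [0, 0, -0.0075], "dr": [0, 0, 0]}, {"delta_pos": [0, 0, -0.008], "dr": [0, 0, 0]}])

```text
time_s: 16.95
ee_pos: [0.6168, -0.131, 0.1917]
eef_rot: [3.14, -0.0, 0.975]
force: [-0.9, -0.2, 8.0]
grip_width: 0.0217
```

```bash
python3 st.py
```

```text
16.95 R dx -0.78 dy 0.25 mm depth 10.27 mm F xm -0.7 ym 0.7 z 8.0 rot [ 3.1403e+00 -4.0000e-04  9.7540e-01] M [0.01 0.43 0.05]
```

Emit:
jog_arm(increments=[{"delta_pos": [0.0001, 0.0001, -0.001], "dr": [0, 0, 0]}, {"delta_pos": [0.0001, 0.0002, -0.002], "dr": [0, 0, 0]}, {"delta_pos": [0.0002, 0.0003, -0.003], "dr": [0, 0, 0]}, {"delta_pos": [0.0003, 0.0005, -0.004], "dr": [0, 0, 0]}, {"delta_pos": [0.0004, 0.0006, -0.005], "dr": [0, 0, 0]}, {"delta_pos": [0.0005, 0.0008, -0.006], "dr": [0, 0, 0]}, {"delta_pos": [0.0006, 0.0009, -0.007], "dr": [0, 0, 0]}, {"delta_pos": [0.0007, 0.001, -0.008], "dr": [0, 0, 0]}])

```text
time_s: 17.75
ee_pos: [0.6171, -0.131, 0.1905]
eef_rot: [3.139, -0.0, 0.975]
force: [-3.6, -1.4, 12.7]
grip_width: 0.0217
```

```bash
python3 st.py
```

```text
17.75 R dx -0.57 dy -0.02 mm depth 11.51 mm F xm -3.2 ym 2.2 z 12.7 rot [ 3.1392e+00 -3.0000e-04  9.7540e-01] M [-0.16  0.64  0.04]
```

Emit:
jog_arm(increments=[{"delta_pos": [-0.0004, -0.0006, -0.001], "dr": [0, 0, 0]}, {"delta_pos": [-0.0004, -0.0006, -0.002], "dr": [0, 0, 0]}, {"delta_pos": [-0.0004, -0.0006, -0.003], "dr": [0, 0, 0]}, {"delta_pos": [-0.0003, -0.0004, -0.004], "dr": [0, 0, 0]}, {"delta_pos": [-0.0002, -0.0003, -0.005], "dr": [0, 0, 0]}, {"delta_pos": [-0.0001, -0.0001, -0.006], "dr": [0, 0, 0]}, {"delta_pos": [0, 0, -0.007], "dr": [0, 0, 0]}, {"delta_pos": [0.0001, 0.0001, -0.008], "dr": [0, 0, 0]}, {"delta_pos": [0.0002, 0.0003, -0.009], "dr": [0, 0, 0]}, {"delta_pos": [0.0003, 0.0004, -0.01], "dr": [0, 0, 0]}])

```text
time_s: 18.75
ee_pos: [0.6175, -0.1309, 0.1885]
eef_rot: [3.138, -0.001, 0.975]
force: [-2.5, -0.6, 14.2]
grip_width: 0.0219
```

```bash
python3 st.py
```

```text
18.75 R dx -0.28 dy -0.33 mm depth 13.54 mm F xm -1.9 ym 1.8 z 14.2 rot [ 3.138e+00 -9.000e-04  9.755e-01] M [-0.25  0.34 -0.  ]
```

Emit:
jog_arm(increments=[{"delta_pos": [0, 0, -0.001], "dr": [0, 0, 0]}, {"delta_pos": [0, 0, -0.002], "dr": [0, 0, 0]}, {"delta_pos": [0.0001, 0.0001, -0.003], "dr": [0, 0, 0]}, {"delta_pos": [0.0002, 0.0003, -0.004], "dr": [0, 0, 0]}, {"delta_pos": [0.0003, 0.0004, -0.005], "dr": [0, 0, 0]}, {"delta_pos": [0.0004, 0.0005, -0.006], "dr": [0, 0, 0]}, {"delta_pos": [0.0005, 0.0007, -0.007], "dr": [0, 0, 0]}, {"delta_pos": [0.0006, 0.0008, -0.008], "dr": [0, 0, 0]}, {"delta_pos": [0.0007, 0.0009, -0.009], "dr": [0, 0, 0]}, {"delta_pos": [0.0007, 0.001, -0.009], "dr": [0, 0, 0]}])

```text
time_s: 19.75
ee_pos: [0.6178, -0.1307, 0.1863]
eef_rot: [3.138, -0.001, 0.975]
force: [-1.3, -0.5, 14.4]
grip_width: 0.0218
```

```bash
python3 st.py
```

```text
19.75 R dx 0.05 dy -0.47 mm depth 15.70 mm F xm -1.2 ym 0.8 z 14.4 rot [ 3.1375e+00 -1.0000e-03  9.7550e-01] M [-0.23  0.16  0.  ]
```

Emit:
jog_arm(increments=[{"delta_pos": [0, 0, 0.03], "dr": [0, 0, 0]}, {"delta_pos": [0, 0, 0.1], "dr": [0, 0, 0]}, {"delta_pos": [0, 0, 0.24], "dr": [0, 0, 0]}, {"delta_pos": [0, 0, 0.4], "dr": [0, 0, 0]}, {"delta_pos": [-0.1, 0.067, 0.46], "dr": [0, 0, 0]}, {"delta_pos": [-0.25, 0.167, 0.46], "dr": [0, 0, 0]}, {"delta_pos": [-0.4, 0.268, 0.46], "dr": [0, 0, 0]}, {"delta_pos": [-0.55, 0.369, 0.44], "dr": [0, 0, 0]}, {"delta_pos": [-0.625, 0.419, 0.37], "dr": [0, 0, 0]}, {"delta_pos": [-0.625, 0.419, 0.26], "dr": [0, 0, 0]}, {"delta_pos": [-0.625, 0.419, 0.16], "dr": [0, 0, 0]}, {"delta_pos": [-0.625, 0.419, 0.1], "dr": [0, 0, 0]}, {"delta_pos": [-0.625, 0.419, 0.08], "dr": [0, 0, 0]}, {"delta_pos": [-0.625, 0.419, 0.065], "dr": [0, 0, 0]}, {"delta_pos": [-0.625, 0.419, 0.053], "dr": [0, 0, 0]}, {"delta_pos": [-0.625, 0.419, 0.044], "dr": [0, 0, 0]}, {"delta_pos": [-0.625, 0.419, 0.038], "dr": [0, 0, 0]}, {"delta_pos": [-0.625, 0.419, 0.034], "dr": [0, 0, 0]}, {"delta_pos": [-0.625, 0.419, 0.033], "dr": [0, 0, 0]}])

```text
time_s: 21.65
ee_pos: [0.4608, -0.0255, 0.1924]
eef_rot: [3.141, -0.0, 0.976]
force: [-0.0, 0.2, -1.5]
grip_width: 0.022
```

```bash
python3 st.py
```

```text
21.65 L dx -0.83 dy 0.44 mm depth 9.62 mm F xm 0.1 ym 0.2 z -1.5 rot [ 3.1414e+00 -1.0000e-04  9.7550e-01] M [ 0.04 -0.17  0.03]
```

Emit:
jog_arm(increments=[{"delta_pos": [0.0001, 0.0002, -0.0015], "dr": [0, 0, 0]}, {"delta_pos": [0.0002, 0.0003, -0.003], "dr": [0, 0, 0]}, {"delta_pos": [0.0003, 0.0004, -0.0045], "dr": [0, 0, 0]}, {"delta_pos": [0.0003, 0.0004, -0.006], "dr": [0, 0, 0]}, {"delta_pos": [0.0003, 0.0004, -0.0075], "dr": [0, 0, 0]}, {"delta_pos": [0.0003, 0.0004, -0.009], "dr": [0, 0, 0]}, {"delta_pos": [0.0003, 0.0004, -0.01], "dr": [0, 0, 0]}, {"delta_pos": [0.0003, 0.0004, -0.011], "dr": [0, 0, 0]}, {"delta_pos": [0.0003, 0.0004, -0.012], "dr": [0, 0, 0]}, {"delta_pos": [0.0003, 0.0004, -0.013], "dr": [0, 0, 0]}])

```text
time_s: 22.65
ee_pos: [0.4611, -0.0255, 0.1897]
eef_rot: [3.141, -0.0, 0.976]
force: [-3.1, -0.4, 8.9]
grip_width: 0.0216
```

```bash
python3 st.py
```

```text
22.65 L dx -0.63 dy 0.24 mm depth 12.33 mm F xm -2.1 ym 2.3 z 8.9 rot [ 3.1407e+00 -4.0000e-04  9.7550e-01] M [-0.08  0.41  0.04]
```

Emit:
jog_arm(increments=[{"delta_pos": [-0.0001, -0.0002, -0.001], "dr": [0, 0, 0]}, {"delta_pos": [-0.0001, -0.0002, -0.002], "dr": [0, 0, 0]}, {"delta_pos": [-0.0001, -0.0002, -0.003], "dr": [0, 0, 0]}, {"delta_pos": [0, 0, -0.004], "dr": [0, 0, 0]}, {"delta_pos": [0.0001, 0.0001, -0.005], "dr": [0, 0, 0]}, {"delta_pos": [0.0002, 0.0003, -0.006], "dr": [0, 0, 0]}, {"delta_pos": [0.0003, 0.0004, -0.007], "dr": [0, 0, 0]}, {"delta_pos": [0.0004, 0.0006, -0.008], "dr": [0, 0, 0]}, {"delta_pos": [0.0005, 0.0007, -0.009], "dr": [0, 0, 0]}, {"delta_pos": [0.0006, 0.0008, -0.01], "dr": [0, 0, 0]}, {"delta_pos": [0.0007, 0.001, -0.011], "dr": [0, 0, 0]}, {"delta_pos": [0.0008, 0.0011, -0.012], "dr": [0, 0, 0]}])

```text
time_s: 23.85
ee_pos: [0.4615, -0.0254, 0.1873]
eef_rot: [3.139, -0.001, 0.976]
force: [-2.3, -1.4, 12.8]
grip_width: 0.0217
```

```bash
python3 st.py
```

```text
23.85 L dx -0.30 dy -0.14 mm depth 14.71 mm F xm -2.5 ym 1.1 z 12.8 rot [ 3.1394e+00 -6.0000e-04  9.7550e-01] M [-0.31  0.55  0.02]
```

Emit:
jog_arm(increments=[{"delta_pos": [0, 0, -0.001], "dr": [0, 0, 0]}, {"delta_pos": [0, 0, -0.002], "dr": [0, 0, 0]}, {"delta_pos": [0, 0, -0.003], "dr": [0, 0, 0]}, {"delta_pos": [0.0001, 0.0001, -0.004], "dr": [0, 0, 0]}, {"delta_pos": [0.0002, 0.0003, -0.005], "dr": [0, 0, 0]}, {"delta_pos": [0.0003, 0.0004, -0.006], "dr": [0, 0, 0]}, {"delta_pos": [0.0004, 0.0005, -0.007], "dr": [0, 0, 0]}, {"delta_pos": [0.0005, 0.0007, -0.008], "dr": [0, 0, 0]}, {"delta_pos": [0.0006, 0.0008, -0.009], "dr": [0, 0, 0]}, {"delta_pos": [0.0007, 0.0009, -0.01], "dr": [0, 0, 0]}, {"delta_pos": [0.0008, 0.0011, -0.011], "dr": [0, 0, 0]}, {"delta_pos": [0.0009, 0.0012, -0.012], "dr": [0, 0, 0]}, {"delta_pos": [0.001, 0.0013, -0.013], "dr": [0, 0, 0]}, {"delta_pos": [0.0011, 0.0015, -0.014], "dr": [0, 0, 0]}])

```text
time_s: 25.25
ee_pos: [0.462, -0.0251, 0.184]
eef_rot: [3.139, -0.001, 0.975]
force: [-2.2, -1.7, 15.1]
grip_width: 0.0217
```

```bash
python3 st.py
```

```text
25.25 L dx 0.24 dy -0.37 mm depth 17.99 mm F xm -2.6 ym 0.9 z 15.1 rot [ 3.1387e+00 -8.0000e-04  9.7550e-01] M [-0.48  0.41  0.02]
```

Emit:
jog_arm(increments=[{"delta_pos": [0, 0, -0.001], "dr": [0, 0, 0]}, {"delta_pos": [0, 0, -0.002], "dr": [0, 0, 0]}, {"delta_pos": [0, 0.0001, -0.003], "dr": [0, 0, 0]}, {"delta_pos": [0.0001, 0.0002, -0.004], "dr": [0, 0, 0]}, {"delta_pos": [0.0002, 0.0003, -0.005], "dr": [0, 0, 0]}, {"delta_pos": [0.0002, 0.0003, -0.005], "dr": [0, 0, 0]}])

```text
time_s: 25.85
ee_pos: [0.4622, -0.025, 0.1828]
eef_rot: [3.139, -0.001, 0.975]
force: [-1.4, -0.8, 14.0]
grip_width: 0.0217
```

```bash
python3 st.py
```

```text
25.85 L dx 0.41 dy -0.43 mm depth 19.21 mm F xm -1.5 ym 0.7 z 14.0 rot [ 3.1385e+00 -1.1000e-03  9.7550e-01] M [-0.29  0.2  -0.  ]
```

Emit:
jog_arm(increments=[{"delta_pos": [0, 0, 0.03], "dr": [0, 0, 0]}, {"delta_pos": [0, 0, 0.1], "dr": [0, 0, 0]}, {"delta_pos": [0, 0, 0.24], "dr": [0, 0, 0]}, {"delta_pos": [0, 0, 0.4], "dr": [0, 0, 0]}, {"delta_pos": [0.1, -0.07, 0.47], "dr": [0, 0, 0]}, {"delta_pos": [0.25, -0.17, 0.47], "dr": [0, 0, 0]}, {"delta_pos": [0.4, -0.272, 0.47], "dr": [0, 0, 0]}, {"delta_pos": [0.55, -0.375, 0.45], "dr": [0, 0, 0]}, {"delta_pos": [0.6216, -0.424, 0.37], "dr": [0, 0, 0]}, {"delta_pos": [0.6216, -0.424, 0.26], "dr": [0, 0, 0]}, {"delta_pos": [0.6216, -0.424, 0.17], "dr": [0, 0, 0]}, {"delta_pos": [0.6216, -0.424, 0.11], "dr": [0, 0, 0]}, {"delta_pos": [0.6216, -0.424, 0.08], "dr": [0, 0, 0]}, {"delta_pos": [0.6216, -0.424, 0.06], "dr": [0, 0, 0]}, {"delta_pos": [0.6216, -0.424, 0.047], "dr": [0, 0, 0]}, {"delta_pos": [0.6216, -0.424, 0.038], "dr": [0, 0, 0]}, {"delta_pos": [0.6216, -0.424, 0.031], "dr": [0, 0, 0]}, {"delta_pos": [0.6216, -0.424, 0.028], "dr": [0, 0, 0]}, {"delta_pos": [0.6216, -0.424, 0.027], "dr": [0, 0, 0]}])

```text
time_s: 27.75
ee_pos: [0.617, -0.1305, 0.1885]
eef_rot: [3.141, -0.001, 0.976]
force: [1.6, 1.6, 0.4]
grip_width: 0.0218
```

```bash
python3 st.py
```

```text
27.75 R dx -0.20 dy 0.33 mm depth 13.48 mm F xm 2.3 ym -0.4 z 0.4 rot [ 3.1408e+00 -7.0000e-04  9.7570e-01] M [ 0.56 -0.53 -0.01]
```

Emit:
jog_arm(increments=[{"delta_pos": [0.0006, 0.001, -0.0014], "dr": [0, 0, 0]}, {"delta_pos": [0.0008, 0.0012, -0.0028], "dr": [0, 0, 0]}, {"delta_pos": [0.0008, 0.0012, -0.0042], "dr": [0, 0, 0]}, {"delta_pos": [0.0008, 0.0012, -0.0056], "dr": [0, 0, 0]}, {"delta_pos": [0.0008, 0.0012, -0.007], "dr": [0, 0, 0]}, {"delta_pos": [0.0008, 0.0012, -0.0084], "dr": [0, 0, 0]}, {"delta_pos": [0.0008, 0.0012, -0.0095], "dr": [0, 0, 0]}, {"delta_pos": [0.0008, 0.0012, -0.0105], "dr": [0, 0, 0]}, {"delta_pos": [0.0008, 0.0012, -0.0115], "dr": [0, 0, 0]}, {"delta_pos": [0.0009, 0.0013, -0.0125], "dr": [0, 0, 0]}, {"delta_pos": [0.001, 0.0014, -0.0135], "dr": [0, 0, 0]}, {"delta_pos": [0.0011, 0.0016, -0.0145], "dr": [0, 0, 0]}, {"delta_pos": [0.0012, 0.0017, -0.0155], "dr": [0, 0, 0]}, {"delta_pos": [0.0013, 0.0018, -0.0165], "dr": [0, 0, 0]}])

```text
time_s: 29.15
ee_pos: [0.6174, -0.1304, 0.1857]
eef_rot: [3.139, -0.001, 0.975]
force: [-1.4, 3.3, 13.8]
grip_width: 0.0218
```

```bash
python3 st.py
```

```text
29.15 R dx 0.12 dy 0.03 mm depth 16.31 mm F xm 1.9 ym 3.0 z 13.8 rot [ 3.1394e+00 -7.0000e-04  9.7550e-01] M [0.75 0.32 0.02]
```

Emit:
jog_arm(increments=[{"delta_pos": [0.0003, 0.0004, -0.001], "dr": [0, 0, 0]}, {"delta_pos": [0.0006, 0.0008, -0.002], "dr": [0, 0, 0]}, {"delta_pos": [0.0008, 0.0011, -0.003], "dr": [0, 0, 0]}, {"delta_pos": [0.0009, 0.0013, -0.004], "dr": [0, 0, 0]}, {"delta_pos": [0.001, 0.0014, -0.005], "dr": [0, 0, 0]}, {"delta_pos": [0.0011, 0.0015, -0.006], "dr": [0, 0, 0]}, {"delta_pos": [0.0012, 0.0017, -0.007], "dr": [0, 0, 0]}, {"delta_pos": [0.0013, 0.0018, -0.008], "dr": [0, 0, 0]}, {"delta_pos": [0.0014, 0.0019, -0.009], "dr": [0, 0, 0]}, {"delta_pos": [0.0015, 0.0021, -0.01], "dr": [0, 0, 0]}, {"delta_pos": [0.0016, 0.0022, -0.011], "dr": [0, 0, 0]}, {"delta_pos": [0.0017, 0.0023, -0.012], "dr": [0, 0, 0]}, {"delta_pos": [0.0018, 0.0025, -0.013], "dr": [0, 0, 0]}, {"delta_pos": [0.0018, 0.0026, -0.014], "dr": [0, 0, 0]}])

```text
time_s: 30.55
ee_pos: [0.6181, -0.1302, 0.1827]
eef_rot: [3.138, -0.0, 0.975]
force: [-0.4, 0.8, 13.5]
grip_width: 0.0221
```

```bash
python3 st.py
```

```text
30.55 R dx 0.63 dy -0.45 mm depth 19.35 mm F xm 0.4 ym 0.8 z 13.5 rot [ 3.138e+00 -5.000e-04  9.753e-01] M [0.14 0.03 0.02]
```

Emit:
jog_arm(increments=[{"delta_pos": [0.0001, 0.0001, -0.001], "dr": [0, 0, 0]}, {"delta_pos": [0.0002, 0.0003, -0.002], "dr": [0, 0, 0]}, {"delta_pos": [0.0003, 0.0004, -0.003], "dr": [0, 0, 0]}, {"delta_pos": [0.0004, 0.0006, -0.004], "dr": [0, 0, 0]}, {"delta_pos": [0.0005, 0.0007, -0.005], "dr": [0, 0, 0]}, {"delta_pos": [0.0006, 0.0008, -0.006], "dr": [0, 0, 0]}, {"delta_pos": [0.0007, 0.001, -0.007], "dr": [0, 0, 0]}, {"delta_pos": [0.0008, 0.0011, -0.008], "dr": [0, 0, 0]}, {"delta_pos": [0.0009, 0.0012, -0.009], "dr": [0, 0, 0]}, {"delta_pos": [0.001, 0.0014, -0.01], "dr": [0, 0, 0]}, {"delta_pos": [0.0011, 0.0015, -0.011], "dr": [0, 0, 0]}, {"delta_pos": [0.0012, 0.0017, -0.012], "dr": [0, 0, 0]}, {"delta_pos": [0.0012, 0.0018, -0.013], "dr": [0, 0, 0]}, {"delta_pos": [0.0012, 0.0018, -0.013], "dr": [0, 0, 0]}])

```text
time_s: 31.95
ee_pos: [0.6186, -0.1299, 0.1795]
eef_rot: [3.137, -0.0, 0.975]
force: [-0.2, 0.1, 15.2]
grip_width: 0.0218
```

```bash
python3 st.py
```

```text
31.95 R dx 1.14 dy -0.62 mm depth 22.46 mm F xm -0.0 ym 0.2 z 15.2 rot [ 3.1374e+00 -5.0000e-04  9.7530e-01] M [ 0.01 -0.11  0.07]
```

Emit:
jog_arm(increments=[{"delta_pos": [0, 0, 0.03], "dr": [0, 0, 0]}, {"delta_pos": [0, 0, 0.1], "dr": [0, 0, 0]}, {"delta_pos": [0, 0, 0.24], "dr": [0, 0, 0]}, {"delta_pos": [0, 0, 0.42], "dr": [0, 0, 0]}, {"delta_pos": [-0.1, 0.067, 0.485], "dr": [0, 0, 0]}, {"delta_pos": [-0.25, 0.167, 0.485], "dr": [0, 0, 0]}, {"delta_pos": [-0.4, 0.268, 0.485], "dr": [0, 0, 0]}, {"delta_pos": [-0.55, 0.369, 0.46], "dr": [0, 0, 0]}, {"delta_pos": [-0.6256, 0.4184, 0.38], "dr": [0, 0, 0]}, {"delta_pos": [-0.6256, 0.4184, 0.27], "dr": [0, 0, 0]}, {"delta_pos": [-0.6256, 0.4184, 0.18], "dr": [0, 0, 0]}, {"delta_pos": [-0.6256, 0.4184, 0.12], "dr": [0, 0, 0]}, {"delta_pos": [-0.6256, 0.4184, 0.08], "dr": [0, 0, 0]}, {"delta_pos": [-0.6256, 0.4184, 0.06], "dr": [0, 0, 0]}, {"delta_pos": [-0.6256, 0.4184, 0.047], "dr": [0, 0, 0]}, {"delta_pos": [-0.6256, 0.4184, 0.038], "dr": [0, 0, 0]}, {"delta_pos": [-0.6256, 0.4184, 0.031], "dr": [0, 0, 0]}, {"delta_pos": [-0.6256, 0.4184, 0.028], "dr": [0, 0, 0]}, {"delta_pos": [-0.6256, 0.4184, 0.027], "dr": [0, 0, 0]}])

```text
time_s: 33.85
ee_pos: [0.4615, -0.0246, 0.1842]
eef_rot: [3.141, -0.0, 0.976]
force: [-0.6, 0.8, -0.3]
grip_width: 0.0223
```

```bash
python3 st.py
```

```text
33.85 L dx 0.39 dy 0.34 mm depth 17.80 mm F xm 0.3 ym 1.0 z -0.3 rot [ 3.1412e+00 -2.0000e-04  9.7550e-01] M [-0.   -0.02 -0.03]
```

Sink at L toward 22.5: contact at about 19, so 3 mm beyond it plus the arm's give.

Emit:
jog_arm(increments=[{"delta_pos": [0, 0, -0.0014], "dr": [0, 0, 0]}, {"delta_pos": [0, 0, -0.0028], "dr": [0, 0, 0]}, {"delta_pos": [0, 0, -0.0042], "dr": [0, 0, 0]}, {"delta_pos": [0, 0, -0.0056], "dr": [0, 0, 0]}, {"delta_pos": [0.0001, 0.0001, -0.0066], "dr": [0, 0, 0]}, {"delta_pos": [0.0002, 0.0003, -0.0076], "dr": [0, 0, 0]}, {"delta_pos": [0.0002, 0.0003, -0.0086], "dr": [0, 0, 0]}, {"delta_pos": [0.0002, 0.0003, -0.0096], "dr": [0, 0, 0]}, {"delta_pos": [0.0003, 0.0004, -0.0106], "dr": [0, 0, 0]}, {"delta_pos": [0.0004, 0.0006, -0.0116], "dr": [0, 0, 0]}, {"delta_pos": [0.0005, 0.0007, -0.0126], "dr": [0, 0, 0]}, {"delta_pos": [0.0006, 0.0009, -0.0136], "dr": [0, 0, 0]}, {"delta_pos": [0.0007, 0.001, -0.0146], "dr": [0, 0, 0]}, {"delta_pos": [0.0008, 0.0011, -0.0156], "dr": [0, 0, 0]}])

```text
time_s: 35.25
ee_pos: [0.4621, -0.0245, 0.1812]
eef_rot: [3.14, -0.0, 0.976]
force: [-3.4, -2.1, 12.7]
grip_width: 0.0216
```

```bash
python3 st.py
```

```text
35.25 L dx 0.73 dy -0.08 mm depth 20.81 mm F xm -3.6 ym 1.6 z 12.7 rot [ 3.1396e+00 -4.0000e-04  9.7560e-01] M [-0.29  0.6   0.01]
```

Emit:
jog_arm(increments=[{"delta_pos": [-0.0002, -0.0003, -0.001], "dr": [0, 0, 0]}, {"delta_pos": [-0.0003, -0.0004, -0.002], "dr": [0, 0, 0]}, {"delta_pos": [-0.0003, -0.0004, -0.003], "dr": [0, 0, 0]}, {"delta_pos": [-0.0002, -0.0003, -0.004], "dr": [0, 0, 0]}, {"delta_pos": [-0.0001, -0.0001, -0.005], "dr": [0, 0, 0]}, {"delta_pos": [0, 0, -0.006], "dr": [0, 0, 0]}, {"delta_pos": [0.0001, 0.0001, -0.007], "dr": [0, 0, 0]}, {"delta_pos": [0.0001, 0.0002, -0.007], "dr": [0, 0, 0]}, {"delta_pos": [0.0001, 0.0002, -0.007], "dr": [0, 0, 0]}])

```text
time_s: 36.15
ee_pos: [0.4623, -0.0244, 0.1796]
eef_rot: [3.139, -0.001, 0.975]
force: [-2.2, -1.5, 10.5]
grip_width: 0.022
```

```bash
python3 st.py
```

```text
36.15 L dx 0.95 dy -0.25 mm depth 22.39 mm F xm -2.5 ym 1.0 z 10.5 rot [ 3.139e+00 -1.000e-03  9.755e-01] M [-0.23  0.27  0.04]
```

Emit:
jog_arm(increments=[{"delta_pos": [0, 0, 0.03], "dr": [0, 0, 0]}, {"delta_pos": [0, 0, 0.1], "dr": [0, 0, 0]}, {"delta_pos": [0, 0, 0.24], "dr": [0, 0, 0]}, {"delta_pos": [0, 0, 0.42], "dr": [0, 0, 0]}, {"delta_pos": [0.05, -0.04, 0.55], "dr": [0, 0, 0]}, {"delta_pos": [0.164, -0.148, 0.55], "dr": [0, 0, 0]}, {"delta_pos": [0.164, -0.148, 0.55], "dr": [0, 0, 0]}, {"delta_pos": [0.164, -0.148, 0.55], "dr": [0, 0, 0]}])

```text
time_s: 36.95
ee_pos: [0.5025, -0.0614, 0.3151]
eef_rot: [-3.14, 0.001, 0.975]
force: [-1.5, 0.3, -2.2]
grip_width: 0.0216
```

Run:
```python
from h import *
o=ctrl.get_obs(); print(o["time_s"],o["ee_pos"].round(4),o["eef_rot"].round(4))
c,im=snap("wrist","w6")
np.save("c6.npy",np.array([c],dtype=object),allow_pickle=True)
im4=cv2.imread("pics/w4.png"); c4=np.load("c4.npy",allow_pickle=True)[0]
for n,cc,I in(("before",c4,im4),("now",c,im)):
    G=[]
    for r,e in edges(I,range(108,138,4),232,285,190):
        e=[float(v) for v in e]
        if len(e)>=3:
            p=[onz(cc,(v,r),.14) for v in e]; print(n,r,e,[round(float(np.linalg.norm(p[i+1]-p[i]))*1e3,2) for i in range(len(p)-1)])
```

```text
36.95 [ 0.5025 -0.0614  0.3151] [-3.1399e+00  6.0000e-04  9.7470e-01]
before 108 [242.0, 252.25, 257.86, 268.92] [11.79, 6.45, 12.72]
before 112 [242.27, 252.28, 257.67, 268.5] [11.55, 6.22, 12.5]
before 116 [242.34, 252.39, 257.71, 268.52] [11.64, 6.16, 12.52]
before 120 [242.35, 252.31, 257.83, 268.24] [11.57, 6.41, 12.1]
before 124 [242.32, 252.37, 257.73, 267.54, 282.87] [11.72, 6.25, 11.44, 17.9]
before 128 [242.53, 252.39, 257.75, 267.98, 283.06] [11.54, 6.27, 11.98, 17.67]
before 132 [242.58, 252.37, 257.87, 267.98, 283.56] [11.5, 6.46, 11.88, 18.33]
before 136 [242.26, 252.4, 257.76, 267.95, 283.59] [11.95, 6.32, 12.01, 18.46]
now 108 [242.93, 253.26, 261.71, 272.88] [11.87, 9.71, 12.85]
now 112 [242.98, 253.25, 261.65, 272.63] [11.84, 9.69, 12.67]
now 116 [243.21, 253.25, 261.46, 272.11] [11.62, 9.5, 12.33]
now 120 [243.29, 253.22, 261.52, 272.45] [11.53, 9.64, 12.7]
now 124 [243.33, 253.21, 261.57, 271.89] [11.51, 9.74, 12.03]
now 128 [243.25, 253.16, 261.49, 271.69, 283.83] [11.59, 9.74, 11.93, 14.22]
now 132 [243.27, 252.91, 261.44, 271.8, 284.0] [11.31, 10.01, 12.16, 14.34]
now 136 [243.06, 253.17, 261.41, 271.64] [11.91, 9.7, 12.05]
```

Emit:
jog_arm(increments=[{"delta_pos": [0.15, -0.1, 0], "dr": [0, 0, 0]}, {"delta_pos": [0.3, -0.2, 0], "dr": [0, 0, 0]}, {"delta_pos": [0.45, -0.3, 0], "dr": [0, 0, 0]}, {"delta_pos": [0.62, -0.418, -0.05], "dr": [0, 0, 0]}, {"delta_pos": [0.62, -0.418, -0.115], "dr": [0, 0, 0]}, {"delta_pos": [0.62, -0.418, -0.115], "dr": [0, 0, 0]}, {"delta_pos": [0.62, -0.418, -0.115], "dr": [0, 0, 0]}])

```text
time_s: 37.7
ee_pos: [0.6571, -0.1648, 0.2878]
eef_rot: [-3.141, -0.0, 0.976]
force: [-0.5, 0.5, -1.2]
grip_width: 0.0215
```

Run:
```python
from h import *
o=ctrl.get_obs(); print(o["time_s"],o["ee_pos"].round(4),o["eef_rot"].round(4))
c,im=snap("wrist","w7")
im4=cv2.imread("pics/w3.png"); c4=np.load("c3.npy",allow_pickle=True)[0]
for n,cc,I in(("before",c4,im4),("now",c,im)):
    for r,e in edges(I,range(106,140,4),232,285,190):
        e=[float(v) for v in e]
        if len(e)>=3:
            p=[onz(cc,(v,r),.14) for v in e]; print(n,r,e,[round(float(np.linalg.norm(p[i+1]-p[i]))*1e3,2) for i in range(len(p)-1)])
b=np.hstack([cv2.resize(cv2.imread(f"pics/{n}.png")[60:210,200:310],None,fx=3.5,fy=3.5,interpolation=cv2.INTER_CUBIC) for n in("w6","w7")])
cv2.imwrite("pics/c7.png",b)
```

```text
37.7 [ 0.6571 -0.1648  0.2878] [-3.1413 -0.      0.9762]
before 106 [241.76, 252.47, 258.05, 269.07] [11.27, 5.87, 11.6]
before 110 [241.46, 252.64, 258.02, 269.97] [11.8, 5.68, 12.62]
before 114 [241.61, 252.62, 258.02, 269.68] [11.66, 5.72, 12.36]
before 118 [241.97, 252.61, 258.05, 269.24] [11.31, 5.78, 11.9]
before 122 [241.99, 252.55, 258.05, 269.3] [11.26, 5.87, 12.01]
before 126 [241.95, 252.59, 258.14, 269.72] [11.39, 5.94, 12.4]
before 130 [241.78, 252.7, 257.91, 269.75] [11.73, 5.6, 12.73]
before 134 [241.82, 252.7, 257.97, 269.6] [11.73, 5.68, 12.54]
before 138 [242.02, 252.69, 257.94, 269.45] [11.55, 5.68, 12.46]
now 106 [242.52, 252.96, 261.03, 272.33] [11.03, 8.52, 11.94]
now 110 [241.74, 252.73, 261.6, 273.37] [11.65, 9.4, 12.48]
now 114 [241.76, 252.76, 261.65, 273.58] [11.7, 9.45, 12.69]
now 118 [241.99, 252.71, 261.61, 272.8] [11.44, 9.5, 11.95]
now 122 [241.98, 252.74, 261.76] [11.52, 9.66]
now 126 [242.04, 252.71, 261.52, 272.89] [11.46, 9.47, 12.22]
now 130 [241.76, 252.7, 261.53, 272.9] [11.8, 9.52, 12.27]
now 134 [242.0, 252.68, 261.43, 273.0] [11.56, 9.47, 12.53]
now 138 [242.0, 252.68, 261.48, 272.96] [11.6, 9.56, 12.48]
```

View pics/c7.png

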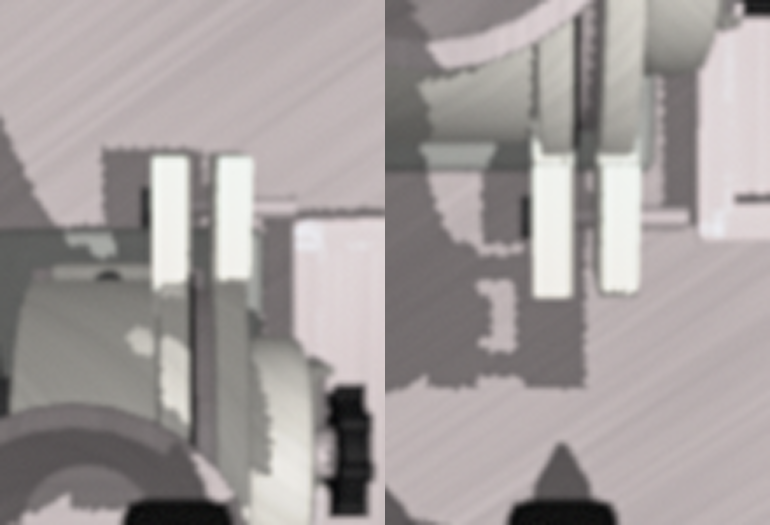

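Emit:
jog_arm(increments=[{"delta_pos": [0, 0, 0.15], "dr": [0, 0, 0]}, {"delta_pos": [-0.08, 0.16, 0.19], "dr": [0, 0, 0]}, {"delta_pos": [-0.16, 0.32, 0.19], "dr": [0, 0, -0.2]}, {"delta_pos": [-0.24, 0.48, 0.19], "dr": [0, 0, -0.4]}, {"delta_pos": [-0.32, 0.64, 0.19], "dr": [0, 0, -0.6]}, {"delta_pos": [-0.4, 0.8, 0.19], "dr": [0, 0, -0.8]}, {"delta_pos": [-0.458, 0.931, 0.19], "dr": [0, 0, -0.806]}, {"delta_pos": [-0.458, 0.931, 0.19], "dr": [0, 0, -0.806]}])

```text
time_s: 38.55
ee_pos: [0.5408, 0.0707, 0.3375]
eef_rot: [3.14, -0.004, 0.577]
force: [0.4, -1.1, -0.9]
grip_width: 0.0216
```

Emit:
jog_arm(increments=[{"delta_pos": [-0.08, 0.16, 0], "dr": [0, 0, -0.2]}, {"delta_pos": [-0.16, 0.32, 0], "dr": [0, 0, -0.4]}, {"delta_pos": [-0.24, 0.48, 0], "dr": [0, 0, -0.6]}, {"delta_pos": [-0.32, 0.64, 0], "dr": [0, 0, -0.8]}, {"delta_pos": [-0.4, 0.8, 0], "dr": [0, 0, -0.806]}, {"delta_pos": [-0.458, 0.931, 0], "dr": [0, 0, -0.806]}, {"delta_pos": [-0.458, 0.931, -0.15], "dr": [0, 0, -0.806]}, {"delta_pos": [-0.458, 0.931, -0.3], "dr": [0, 0, -0.806]}, {"delta_pos": [-0.458, 0.931, -0.5], "dr": [0, 0, -0.806]}, {"delta_pos": [-0.458, 0.931, -0.64], "dr": [0, 0, -0.806]}, {"delta_pos": [-0.458, 0.931, -0.7], "dr": [0, 0, -0.806]}, {"delta_pos": [-0.458, 0.931, -0.7], "dr": [0, 0, -0.806]}, {"delta_pos": [-0.458, 0.931, -0.7], "dr": [0, 0, -0.806]}, {"delta_pos": [-0.458, 0.931, -0.7], "dr": [0, 0, -0.806]}])

```text
time_s: 39.95
ee_pos: [0.4292, 0.3001, 0.1616]
eef_rot: [-3.14, -0.003, 0.17]
force: [0.5, -0.9, -1.6]
grip_width: 0.0217
```

Run:
```python
from h import *
o=ctrl.get_obs(); print(o["time_s"],o["ee_pos"].round(4),o["eef_rot"].round(4),o["force"].round(1))
c,im=snap("wrist","w8")
cv2.imwrite("pics/c8.png",cv2.resize(im[80:280,160:340],None,fx=3,fy=3,interpolation=cv2.INTER_CUBIC))
# slot in w2, seen clear
```

```text
39.95 [0.4292 0.3001 0.1616] [-3.1405e+00 -3.1000e-03  1.6960e-01] [ 0.5 -0.9 -1.6]
```

View pics/c8.png

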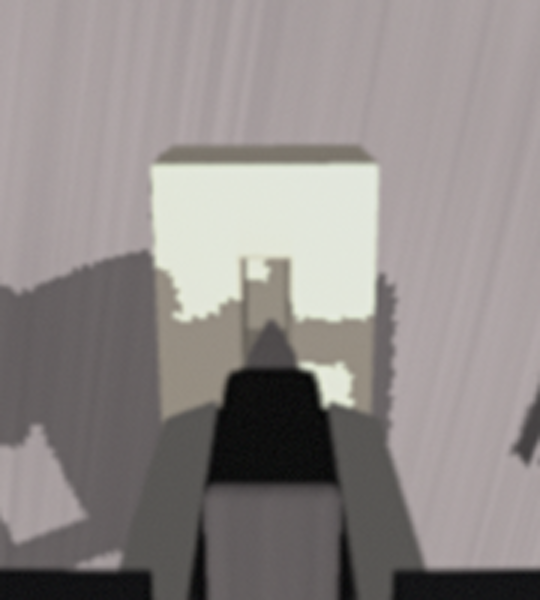

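Emit:
jog_arm(increments=[{"delta_pos": [-0.0055, 0.002, 0], "dr": [0, 0, 0]}, {"delta_pos": [-0.0055, 0.002, -0.06], "dr": [0, 0, 0]}, {"delta_pos": [-0.0055, 0.002, -0.12], "dr": [0, 0, 0]}, {"delta_pos": [-0.0055, 0.002, -0.16], "dr": [0, 0, 0]}, {"delta_pos": [-0.0055, 0.002, -0.2], "dr": [0, 0, 0]}, {"delta_pos": [-0.0055, 0.002, -0.23], "dr": [0, 0, 0]}, {"delta_pos": [-0.0055, 0.002, -0.25], "dr": [0, 0, 0]}, {"delta_pos": [-0.0055, 0.002, -0.25], "dr": [0, 0, 0]}, {"delta_pos": [-0.0055, 0.002, -0.25], "dr": [0, 0, 0]}])

```text
time_s: 40.9
ee_pos: [0.4274, 0.3004, 0.0973]
eef_rot: [-3.141, -0.0, 0.17]
force: [0.1, 0.9, -2.1]
grip_width: 0.0218
```

```bash
python3 st.py; python3 -c "
from station import ctrl;o=ctrl.get_obs();print(o['ee_pos'],o['force'])"
```

```text
40.9 L dx 250.41 dy 210.70 mm depth 104.67 mm F xm 0.8 ym 0.4 z -2.1 rot [-3.1414e+00 -3.0000e-04  1.6950e-01] M [-0.01 -0.1  -0.05]
[0.4274036  0.30036805 0.09732669] [ 0.08220631  0.87945837 -2.13556586]
```

Free of contact; go down to the shoulder.

Emit:
jog_arm(increments=[{"delta_pos": [0, 0, -0.015], "dr": [0, 0, 0]}, {"delta_pos": [0, 0, -0.03], "dr": [0, 0, 0]}, {"delta_pos": [0, 0, -0.042], "dr": [0, 0, 0]}, {"delta_pos": [0, 0, -0.05], "dr": [0, 0, 0]}, {"delta_pos": [0, 0, -0.056], "dr": [0, 0, 0]}, {"delta_pos": [0, 0, -0.06], "dr": [0, 0, 0]}, {"delta_pos": [0, 0, -0.062], "dr": [0, 0, 0]}, {"delta_pos": [0, 0, -0.062], "dr": [0, 0, 0]}])

```text
time_s: 41.7
ee_pos: [0.4272, 0.3003, 0.0821]
eef_rot: [-3.142, -0.0, 0.17]
force: [-3.8, -1.8, 5.7]
grip_width: 0.0219
```

```bash
python3 -c "
from station import ctrl;o=ctrl.get_obs();print(o['ee_pos'],o['force'],o['moment'],o['eef_rot'])"
```

```text
[0.427238   0.30026878 0.08210528] [-3.84226807 -1.7554994   5.73001104] [-0.52507157  0.56246178  0.00844988] [-3.14158614e+00 -6.29498352e-05  1.69516829e-01]
```

Emit:
jog_arm(increments=[{"delta_pos": [-0.002, 0, 0], "dr": [0, 0, 0]}, {"delta_pos": [-0.002, 0, 0], "dr": [0, 0, 0]}, {"delta_pos": [-0.002, 0, 0], "dr": [0, 0, 0]}, {"delta_pos": [-0.002, 0, 0], "dr": [0, 0, 0]}, {"delta_pos": [-0.002, 0, 0], "dr": [0, 0, 0]}, {"delta_pos": [-0.002, 0, 0], "dr": [0, 0, 0]}, {"delta_pos": [-0.002, 0, 0], "dr": [0, 0, 0]}, {"delta_pos": [-0.002, 0, 0], "dr": [0, 0, 0]}, {"delta_pos": [-0.002, 0, 0], "dr": [0, 0, 0]}, {"delta_pos": [-0.002, 0, 0], "dr": [0, 0, 0]}], fingers=-1)

```text
time_s: 42.7
ee_pos: [0.4268, 0.3003, 0.0815]
eef_rot: [3.142, -0.0, 0.17]
force: [-0.2, 0.5, -0.1]
grip_width: 0.0935
```

Emit:
jog_arm(increments=[{"delta_pos": [0, 0, 0.08], "dr": [0, 0, 0]}, {"delta_pos": [0, 0, 0.2], "dr": [0, 0, 0]}, {"delta_pos": [0, 0, 0.4], "dr": [0, 0, 0]}, {"delta_pos": [0, 0, 0.6], "dr": [0, 0, 0]}, {"delta_pos": [0, -0.2, 0.7], "dr": [0, 0, 0]}, {"delta_pos": [-0.2, -0.5, 0.7], "dr": [0, 0, 0]}, {"delta_pos": [-0.2, -0.5, 0.7], "dr": [0, 0, 0]}, {"delta_pos": [-0.2, -0.5, 0.7], "dr": [0, 0, 0]}, {"delta_pos": [-0.2, -0.5, 0.7], "dr": [0, 0, 0]}])

```text
time_s: 43.6
ee_pos: [0.3769, 0.1751, 0.2571]
eef_rot: [-3.141, -0.002, 0.168]
force: [0.6, 0.3, -0.5]
grip_width: 0.094
```

Run:
```python
from h import *
o=ctrl.get_obs(); print(o["time_s"],o["ee_pos"].round(4),o["force"].round(1))
c,im=snap("wrist","w9")
g=im.astype(int)
print(proj(c,(.428,.3004,.124)))
u,v=proj(c,(.428,.3004,.124)).astype(int)
cv2.imwrite("pics/c9.png",cv2.resize(im[:230,200:420],None,fx=2.5,fy=2.5,interpolation=cv2.INTER_CUBIC))
```

```text
43.6 [0.3769 0.1751 0.2571] [ 0.6  0.3 -0.5]
[320.90781297  63.84138561]
```

View pics/c9.png

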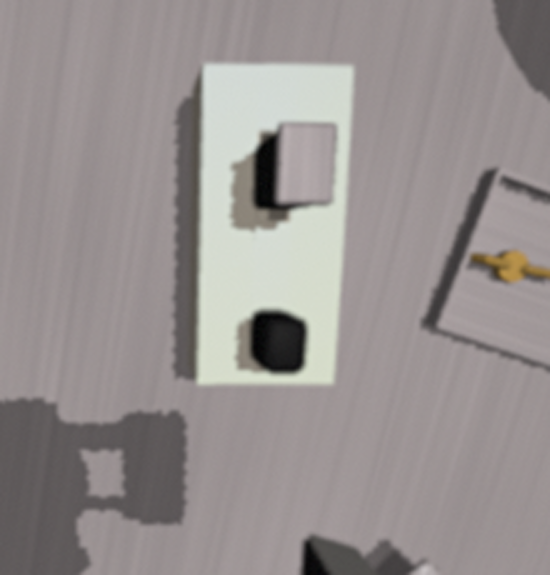

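```bash
python3 -c "
from station import ctrl
print(ctrl.hand_in())"
```

```text
the job is handed in; nothing more can be done
None
```

I eased the cover out with the wedge in four bites, right, left, right, left. I then stood the wedge back in its slot, moved the arm clear and handed the job in at about 43.6 s; no verdict was given.

**Cover position:** From the blade's depth, the left ear stands about 5.9 mm out and the right about 6.0 mm. The seam pictures show smaller gains: left 3.4 mm and right 3.75 mm, against 3.6 and 4.15 mm by feel. That makes the middle of the cover about 5.4 to 5.9 mm out, which I did not settle further. Either way it is inside the 4.8 to 7.2 mm limit. The picture after the last bite shows the two seams within about 0.2 mm of each other. Between bites, neither ear was more than about 1.4 mm ahead, going by blade depth.

**Forces:** The highest push I read on the wedge was about 17 N, with side forces of 4 N or less on the mill. These were read at the end of each move, so short peaks in between were not seen. When I first gripped the wedge I was slightly off-centre, which gave about 21 N sideways against the block; I corrected that before lifting it.

**Wedge and surroundings:** The shoulder came down at the same height as when I first gripped it. The last picture shows the wedge upright, with the gripper open and clear of it. I saw nothing disturbed in the pictures, but I did not measure whether the loose items had moved.

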